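# Turn the recipe leaf and latch it

### The job

Turn to the next recipe: with a fingertip push the right-hand brass page keeper off the leaf until it lies fully outward along the bottom ledge and leave it there, then catch the leaf under its orange tab and turn it over the rings so that it lies flat on the left, and last push the left-hand keeper fully up over the turned leaf to hold it open. Only touch and push: never pinch the leaf or a keeper's upright wing between the fingers, and leave the teaspoon, the cup and the matchbox where they are.

Things in the scene. Friction and masses are not known exactly. Their poses are not given: they have to be found in the camera images.
- spine (a point): Point on the leaf's hinge axis, level with the middle of the orange tab: 80 mm up the slope from the board's origin, 14.5 mm above the board's face. Same axes as the board; the hinge axis is x. Three fixed steel rings, 34 mm across, stand round the axis 50 mm below, 2 mm and 55 mm above this point along x; their tops are 33 mm above the board.
- leaf_tab (a point): Middle of the leaf's orange tab, half-way through its thickness, 166 mm from the hinge axis. Tab 60 mm along the spine, 4 mm thick, from 148 to 174 mm from the axis; beneath it about 70 mm of free height down to the worktop. x along the spine, y towards the spine, z out of the front face. Not this one: a green tab farther up the right stack and a blue one on the left are fixed.
- leaf (a joint): Turn of the stiff leaf about the spine: 0 flat on the right stack, pi/2 upright, pi flat on the left stack. Leaf 165 mm along the spine, reaching from 10 to 148 mm from the axis (tab to 174), 4 mm thick, about 90 g; swings freely with light damping, and past upright it falls over by itself. A keeper over it blocks it. Front cream, back pale green.
- right_keeper (a joint): Turn of the right brass keeper about its pivot, clockwise seen from above: 0 = arm points up the slope (+x of the board) over the leaf; 1.57 = arm points outward to the right (-y) along the ledge, clear of the leaf; stop at 1.6. Stays where it is left; about 0.4 N at the wing moves it.
- right_keeper_wing (a point): Centre of the right keeper's upright wing, 52 mm from the pivot, 36 mm above the board's face. Wing: plate 22 mm along the arm, 7 mm thick, 24 mm high (24 to 48 mm above the board). Arm below it: 14 mm wide, reaching 69 mm from the pivot, 20 to 25 mm above the board. Turns with the keeper; at joint 0 its axes are the board's.
- left_keeper (a joint): Turn of the left-hand brass keeper about its pivot, clockwise seen from above: 0 = arm points outward to the left (+y of the board) along the ledge, clear of the leaf; 1.57 = arm points up the slope (+x) over the left page; stop at 1.6. Stays where it is left; same sizes as the right one. Push on the wing's near face.
- left_keeper_wing (a point): Centre of the left keeper's upright wing, 52 mm from the pivot, 36 mm above the board's face, same sizes as the right one. Frame turns with the keeper; with joint value 0 its axes are the board's and the arm runs along y.
- teaspoon: Steel teaspoon 130 x 26 x 11 mm lying right of the stand; origin at its middle on the worktop. Bystander.
- cup: Small striped cup, 65 x 88 x 50 mm, behind the stand; origin at the centre of its underside. Bystander.
- board (a point): Fixed sloping board of the recipe stand. Origin: on its upper face, middle line, bottom end of the leaves; x runs up the slope (10 deg) along the spine, y to the left, z square to the board. 276 mm wide, x -39 to 175 mm, 12 mm thick. Page stacks 12 mm high on both halves: x 0 to 165, |y| 13 to 145 mm. Keepers' pivots on the bottom ledge (x -32 to 0) at x -18, y -82 (right) and +82 mm (left).
- matchbox: Small red and buff matchbox, 53 x 35 x 14 mm, lying right of the stand; origin at the centre of its underside. Bystander.

How it is judged:
By the outcome, as a careful person would: the job done as asked, in the order asked, and still so for the second after the job is handed in, with the robot touching nothing.
It also fails if it takes over 58 s, if anything falls off the work surface, if the arm or the gripper's body presses on something with over 40 N, if the wrist force passes 120 N, or if a joint passes its speed limit or range.

### The arm

A 7-joint arm with a two-finger parallel gripper is mounted at the origin on a cart in front of the work surface, level with it; the furniture and walls round the work are solid. World frame = base frame: x ahead of the robot, y to its left, z up, the work surface at z = 0. Lengths are in m, angles in rad, forces in N, time in s.
With the tool pointing down it reaches from about 0.35 to 0.9 m from the base axis. Payload 8.1 kg.
Tool frame: the origin (TCP) lies at the very end of the fingers, on their centre line; the grasp point (between the pads) lies 19 mm behind it (arm.grasp_offset is the distance from the TCP to the grasp point, in m); z points along the fingers, y is the direction in which the jaws open and shut (so a half turn about z gives the same grasp; the last joint's range is limited). The gripper opens to 92 mm and grips with 3 to 60 N. Pads are 19 mm wide; open, the fingers measure 130 mm over their backs; the gripper's body (75 mm by 190 mm) begins 47 mm behind the grasp point.
Start: joints at [1.194, 0.434, 0.025, 1.573, -0.012, 1.134, -0.075], TCP at [0.169, -0.602, 0.193] pointing down, gripper open.
Joint ranges: [-2.62, 2.62], [-0.44, 2.09], [-1.27, 1.32], [0.08, 2.57], [-1.32, 4.46], [0.12, 2], [-2.74, 2.74]. Speed limits (rad/s): [2.22, 2.22, 3.01, 3.01, 3.14, 3.14, 3.14].

### API

Orientations are given as a rotation vector (axis times angle).
In Python, from cell import arm, eyes, workorder gives the robot as it stands.
- The arm moves only by the shell command python3 -m inch 'ROWS' [FORCE]. ROWS is JSON, a list that holds one entry, the list of rows, each a list of 5 numbers: the closure, from 0 (fully open) to 1 (shut), then the shift along the tool's x, y, z in mm, then the turn about the tool's z in degrees. A call has 1 to 12 rows; each row shifts and turns the pose as measured when the row begins, along the tool's axes as they then stand; what a row does not reach is not made up. A row lasts 1/10 s, in which the tool goes at most 50 mm and 8.59 degrees, less where a joint would pass 70% of its speed; a pose out of reach is approached as far as the arm can. A call with a gripper value outside its range is refused whole. The fingers move at their own pace and stop on an object; FORCE is the grip in N (left out, the last holds). Time passes only in rows, so rows that do not move let the fingers close. It gives the time, the measured TCP pose, the force and the opening at its end, in the units of the state.
- arm.observe(): the state, without advancing time (a new reading comes with each control period).
- eyes.get_image(name): name is "side" or "top" or "wrist"; returns a dict with "frame" (480x640x3 uint8, blue, green, red), "intrinsics" (3x3 intrinsics, pixels), "k1" (the pictures are not rectified: a ray, as slopes to the right and down, at radius r is drawn at 1 + k1 r^2 times it, then the intrinsics apply), "rvec" (rotation vector, rad) and "tvec" (3), from world to camera coordinates, as OpenCV has them; the wrist camera has in their place "T_tool_cam" (4x4, takes a point from camera to tool coordinates, whose origin is the TCP and whose axes are the flange's). Camera axes: x right, y down, z forward; pixel columns grow to the right and rows downward; lengths in m; the calibration is good to about 2 mm. A picture is of the moment at which its call begins: read the wrist's pose just before it. There is no depth.
- workorder.sign_off(): hands the job in, once; it reports no verdict.
The state is a dict: "clock": time; "joints": joint angles; "dq": joint speeds; "joint_efforts": joint torques, N m; "position": TCP position; "ee_rot": TCP orientation; "force": force on the tool from outside, world axes, zero at the start; "ft_torque": the same for the moment, N m; "width": opening from 0.0 (shut) to 1.0 (fully open).
Only numpy, scipy, OpenCV 4.12 (cv2) and the standard library are available. Lean on these libraries where they do the work, as an engineer would, in place of code of your own. Each camera call takes 0.05 s, during which the arm holds its last target.

## Working session

There is one attempt and no reset: what is moved stays moved. The work goes in short steps, Python scripts to look and compute and a shell command to move; the robot and the scene stay as the last step left them, time stands still between calls to the robot, and variables do not carry over. Pictures are saved under pics/ and viewed, and the job is handed in when it is done.

```bash
ls; mkdir -p pics
cat > h.py <<'E'
import numpy as np, cv2
from cell import arm, eyes, workorder
E
python3 - <<'E'
from h import *
s=arm.observe(); print(s)
for n in("side","top","wrist"):
    d=eyes.get_image(n); cv2.imwrite(f"pics/{n}0.png",d["frame"]); print(n,{k:v for k,v in d.items() if k!="frame"})
    np.save(f"pics/{n}.npy",{k:v for k,v in d.items()},allow_pickle=True)
E
```

```text
pics
{'clock': 0.0, 'joints': array([ 1.19439401,  0.43522426,  0.02497453,  1.5741111 , -0.01160605,
        1.13395773, -0.07510039]), 'dq': array([ 1.53068200e-03, -1.13448645e-03,  1.35525171e-03,  4.20441240e-04,
       -7.09527497e-04, -3.91658155e-05,  6.78312450e-04]), 'joint_efforts': array([-1.53773173e-03, -6.67863607e+01,  9.84358191e-01, -3.14468944e+01,
       -6.05731783e-02,  4.29044443e-02,  2.25053691e-04]), 'position': array([ 0.16878692, -0.60119727,  0.1919388 ]), 'ee_rot': array([-3.11071276e+00, -4.28422977e-01,  5.44743018e-04]), 'force': array([ 0.2648446 , -0.17764108, -1.04117805]), 'ft_torque': array([ 0.03579869, -0.02519889, -0.01684751]), 'width': 1.0013413897642336}
side {'intrinsics': array([[585.38473156,   0.        , 308.59142845],
       [  0.        , 585.38473156, 238.26896238],
       [  0.        ,   0.        ,   1.        ]]), 'k1': -0.170872977794524, 'rvec': array([ 0.59222005, -2.60324447,  1.28323424]), 'tvec': array([0.32318606, 0.25376124, 1.11654198])}
top {'intrinsics': array([[501.54891517,   0.        , 317.11864874],
       [  0.        , 501.54891517, 238.34486957],
       [  0.        ,   0.        ,   1.        ]]), 'k1': 0.005078290938433034, 'rvec': array([ 2.15146429, -2.15492251,  0.1067855 ]), 'tvec': array([-0.14872659,  0.46756968,  1.0217374 ])}
wrist {'intrinsics': array([[382.3903687 ,   0.        , 321.00696286],
       [  0.        , 382.3903687 , 239.92196341],
       [  0.        ,   0.        ,   1.        ]]), 'k1': -0.0784772456679955, 'T_tool_cam': array([[-1.68409191e-04, -9.70018825e-01, -2.43029731e-01,
         6.42207283e-02],
       [ 9.99999970e-01, -2.06839235e-04,  1.32612444e-04,
        -6.72154814e-04],
       [-1.78904651e-04, -2.43029701e-01,  9.70018831e-01,
        -1.92507249e-01],
       [ 0.00000000e+00,  0.00000000e+00,  0.00000000e+00,
         1.00000000e+00]])}
```

View pics/side0.png

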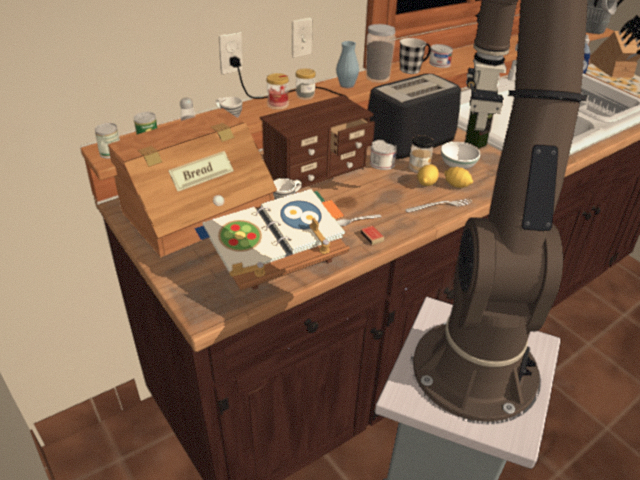

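View pics/top0.png

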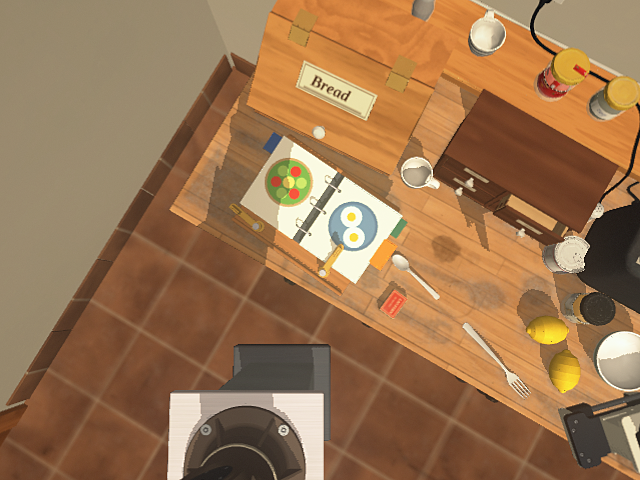

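View pics/wrist0.png

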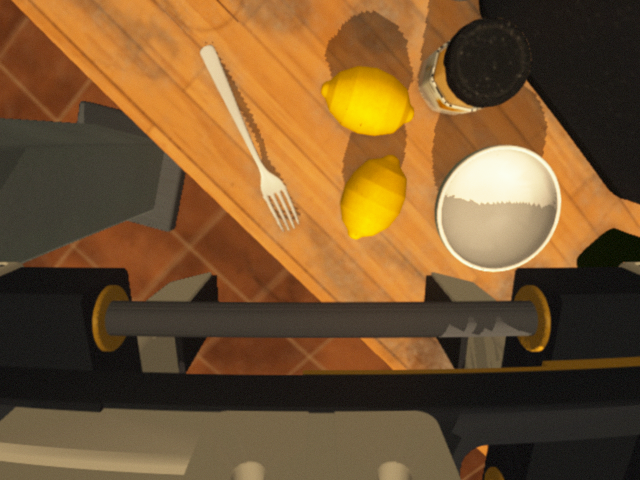

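Run:
```python
import cv2
a=cv2.imread("pics/top0.png")[120:320,220:460]; cv2.imwrite("pics/topc.png",cv2.resize(a,None,fx=3.3,fy=3,interpolation=cv2.INTER_CUBIC)[:600,:800])
a=cv2.imread("pics/side0.png")[170:300,190:400]; cv2.imwrite("pics/sidec.png",cv2.resize(a,None,fx=3.8,fy=3.8,interpolation=cv2.INTER_CUBIC))
```

```text
(no output)
```

View pics/topc.png

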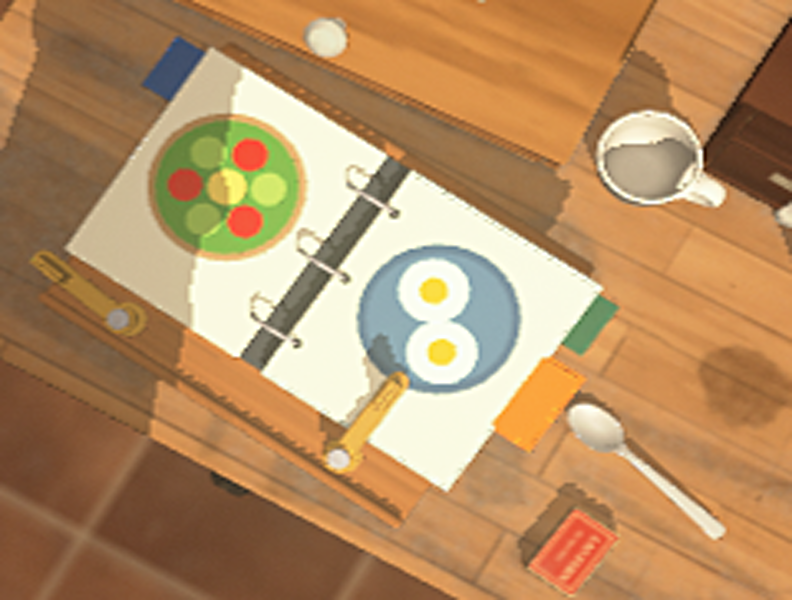

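View pics/sidec.png

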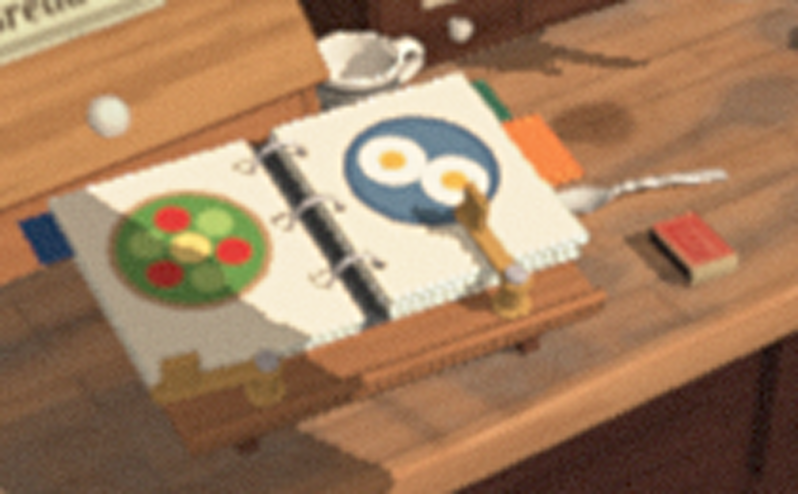

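```bash
cat >> h.py <<'E'
from scipy.spatial.transform import Rotation as R
def ray(d,uv,tool=None):
    """origin, dir in world"""
    K=d["intrinsics"]; p=np.array([(uv[0]-K[0,2])/K[0,0],(uv[1]-K[1,2])/K[1,1]])
    r=np.linalg.norm(p); q=r
    for _ in range(30): q=r/(1+d["k1"]*q*q)
    v=np.append(p*(q/r if r>0 else 1),1.)
    if "rvec" in d:
        Rm=cv2.Rodrigues(np.array(d["rvec"]))[0]; return -Rm.T@d["tvec"], Rm.T@v/np.linalg.norm(v)
    T=np.eye(4);T[:3,:3]=R.from_rotvec(tool[1]).as_matrix();T[:3,3]=tool[0]; T=T@d["T_tool_cam"]
    return T[:3,3],T[:3,:3]@v/np.linalg.norm(v)
def tri(rs):
    A=0;b=0
    for o,v in rs:
        P=np.eye(3)-np.outer(v,v);A=A+P;b=b+P@o
    x=np.linalg.solve(A,b); return x,[np.linalg.norm((np.eye(3)-np.outer(v,v))@(x-o)) for o,v in rs]
def onz(r,z): o,v=r; return o+v*(z-o[2])/v[2]
def kabsch(B,W):
    b=B.mean(0);w=W.mean(0); Rm,_=R.align_vectors(W-w,B-b); return Rm.as_matrix(),w-Rm.as_matrix()@b
def proj(d,X,tool=None):
    if "rvec" in d: Rm=cv2.Rodrigues(np.array(d["rvec"]))[0]; c=Rm@X+d["tvec"]
    else:
        T=np.eye(4);T[:3,:3]=R.from_rotvec(tool[1]).as_matrix();T[:3,3]=tool[0]; T=np.linalg.inv(T@d["T_tool_cam"]); c=T[:3,:3]@X+T[:3,3]
    p=c[:2]/c[2]; p=p*(1+d["k1"]*(p@p)); K=d["intrinsics"]; return p*K[0,0]+K[:2,2]
E
python3 - <<'E'
from h import *
t=np.load("pics/top.npy",allow_pickle=True).item();s=np.load("pics/side.npy",allow_pickle=True).item()
tc=lambda u,v:(220+u/3.3,120+v/3.); sc=lambda u,v:(190+u/3.8,170+v/3.8)
P=[((0,-148,16.5),tc(447,490),sc(588,238)),((165,-148,16.5),tc(604,290),sc(458,75)),((0,145,12),tc(67,248),sc(153,388)),((165,145,12),tc(210,50),sc(50,200))]
B=[];W=[]
for b,a,c in P:
    x,e=tri([ray(t,a),ray(s,c)]); print(b,x.round(4),np.round(e,4)); B.append(b);W.append(x)
B=np.array(B)/1e3;W=np.array(W)
Rm,o=kabsch(B,W); print(Rm.round(4),o.round(4),"res",(B@Rm.T+o-W).round(4))
print("yaw",np.degrees(np.arctan2(Rm[1,0],Rm[0,0])),"slope",np.degrees(np.arcsin(Rm[2,0])),"roll",np.degrees(np.arcsin(Rm[2,1])))
for n,u,c in(("box",(570,550),(700,245)),("spoon",(640,460),(620,192)),("cup",(655,155),(360,70))):
    print(n,onz(ray(t,tc(*u)),0.01).round(3),tri([ray(t,tc(*u)),ray(s,sc(*c))])[0].round(3))
E
```

```text
(0, -148, 16.5) [ 0.3723 -0.2273  0.0524] [0.0007 0.0007]
(165, -148, 16.5) [ 0.5042 -0.321   0.0791] [0.0002 0.0002]
(0, 145, 12) [0.5398 0.0089 0.0495] [0.0007 0.0007]
(165, 145, 12) [ 0.6682 -0.0829  0.0802] [0.0008 0.0008]
[[ 0.8057  0.5725 -0.1521]
 [-0.5653  0.8198  0.0911]
 [ 0.1769  0.0126  0.9842]] [ 0.4577 -0.109   0.0367] res [[-0.0019 -0.0016 -0.0013]
 [-0.0008 -0.0011  0.0012]
 [-0.0009  0.002   0.0008]
 [ 0.0036  0.0006 -0.0007]]
yaw -35.05767159507114 slope 10.186977976725913 roll 0.7232066460722535
box [ 0.332 -0.307  0.01 ] [ 0.328 -0.309  0.006]
spoon [ 0.395 -0.352  0.01 ] [ 0.396 -0.354 -0.003]
cup [ 0.613 -0.367  0.01 ] [ 0.604 -0.364  0.03 ]
```

```bash
cat >> h.py <<'E'
RB=(R.from_euler('z',-35.2,degrees=True)*R.from_euler('y',-10,degrees=True)).as_matrix()
OB=np.array([0.4577,-0.109,0.0367])
w=lambda b: RB@(np.array(b,float)/1e3)+OB
bd=lambda p: 1e3*(RB.T@(np.array(p)-OB))
def go(target_b=None,world=None,yaw=None):
    """tool-frame shift in mm to target"""
    s=arm.observe(); p=w(target_b) if world is None else np.array(world); Rt=R.from_rotvec(s["ee_rot"]).as_matrix()
    print("b",bd(s["position"]).round(1),"shift mm",(1e3*Rt.T@(p-s["position"])).round(1),"tool x heading",np.degrees(np.arctan2(Rt[1,0],Rt[0,0])).round(1),"tilt",np.degrees(np.arccos(-Rt[2,2])).round(2),"F",s["force"].round(1),"t",s["clock"])
E
python3 - <<'E'
from h import *
t=np.load("pics/top.npy",allow_pickle=True).item();s=np.load("pics/side.npy",allow_pickle=True).item()
print(RB.round(3))
tc=lambda p:((p[0]-220)*3.3,(p[1]-120)*3); sc=lambda p:((p[0]-190)*3.8,(p[1]-170)*3.8)
for n,b in(("rpivot",(-18,-82,30)),("lpivot",(-18,82,30)),("rwingtop",(34,-82,48)),("lwingtop",(-18,134,48)),("ringtopmid",(82,0,33)),("tabouter lo",(50,-174,16.5)),("tab outer hi",(110,-174,16.5)),("leafcorn",(0,-148,16.5)),("c2",(165,-148,16.5)),("boardcorner",(-39,-138,0))):
    print(n,w(b).round(3),np.round(tc(proj(t,w(b)))),np.round(sc(proj(s,w(b)))))
go((45,-54,70))
E
```

```text
[[ 0.805  0.576 -0.142]
 [-0.568  0.817  0.1  ]
 [ 0.174  0.     0.985]]
rpivot [ 0.392 -0.163  0.063] [341. 461.] [516. 273.]
lpivot [ 0.486 -0.029  0.063] [123. 321.] [268. 359.]
rwingtop [ 0.431 -0.191  0.09 ] [388. 399.] [477. 195.]
lwingtop [0.514 0.016 0.081] [ 46. 277.] [185. 366.]
ringtopmid [ 0.519 -0.152  0.083] [323. 267.] [318. 199.]
tabouter lo [ 0.395 -0.278  0.062] [532. 456.] [585. 173.]
tab outer hi [ 0.444 -0.312  0.072] [589. 382.] [537. 114.]
leafcorn [ 0.37  -0.228  0.053] [449. 494.] [591. 237.]
c2 [ 0.503 -0.322  0.082] [606. 291.] [461.  72.]
boardcorner [ 0.347 -0.2    0.03 ] [401. 529.] [606. 303.]
b [  74.  -568.8  144.8] shift mm [ 389.6 -336.8   79. ] tool x heading 15.7 tilt 0.07 F [-0.5 -0.2 -1. ] t 0.15
```

```bash
python3 -m inch '[[[1,0,0,0,-8],[1,0,0,0,-8],[1,0,0,0,-8],[1,0,0,0,-8],[1,0,0,0,-8]]]' 10; python3 -c "
from h import *
go((45,-54,80))"
```

```text
clock: 0.65
position: [0.1687, -0.6, 0.1903]
ee_rot: [-2.755, -1.499, -0.001]
force: [-0.3, 0.8, -0.4]
width: 0.609
b [  72.8 -567.8  143.1] shift mm [513.9   4.3  68.3] tool x heading 57.1 tilt 0.28 F [-0.3  0.8 -0.4] t 0.65
```

```bash
python3 -m inch '[[[1,46,0,0,1],[1,46,0,0,1],[1,46,0,0,0],[1,46,0,0,0],[1,46,0,0,0],[1,46,0,0,0],[1,46,0,0,0],[1,46,0,0,0],[1,46,0,0,0]]]'; python3 -c "
from h import *
go((45,-54,80))"
```

```text
clock: 1.55
position: [0.4036, -0.2523, 0.1881]
ee_rot: [-2.787, -1.438, 0.006]
force: [1.9, -1.6, -0.1]
width: 0.009
b [  64.1 -148.3  142.4] shift mm [94.3 -7.8 64.8] tool x heading 54.6 tilt 0.38 F [ 1.9 -1.6 -0.1] t 1.55
```

```bash
python3 -m inch '[[[1,40,-4,20,0],[1,40,-4,20,0],[1,14,0,15,0],[1,0,0,10,0],[1,0,0,0,0]]]'; python3 -c "
from h import *
go((45,-54,34))
d=eyes.get_image('wrist');cv2.imwrite('pics/w1.png',d['frame'])
d=eyes.get_image('top');cv2.imwrite('pics/t1.png',cv2.resize(d['frame'][120:320,220:460],None,fx=3,fy=3))
d=eyes.get_image('side');cv2.imwrite('pics/s1.png',cv2.resize(d['frame'][130:300,190:400],None,fx=3.4,fy=3.4))
go((45,-54,34))"
```

```text
clock: 2.05
position: [0.4564, -0.1608, 0.1218]
ee_rot: [-2.779, -1.454, -0.0]
force: [-0.3, -0.2, -0.4]
width: 0.003
b [ 43.1 -43.   78.8] shift mm [-11.1   9.7  43.7] tool x heading 55.2 tilt 0.29 F [-0.3 -0.2 -0.4] t 2.05
b [ 45.  -43.7  80.2] shift mm [-10.5   8.1  45.5] tool x heading 55.1 tilt 0.2 F [ 0.2 -0.2  0.8] t 2.2
```

View pics/w1.png

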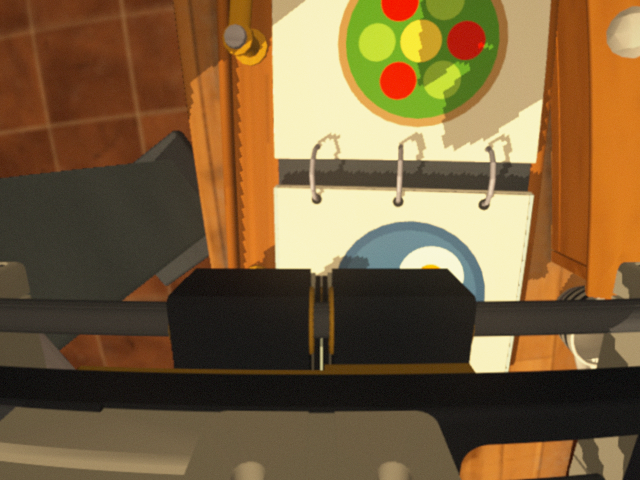

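View pics/s1.png

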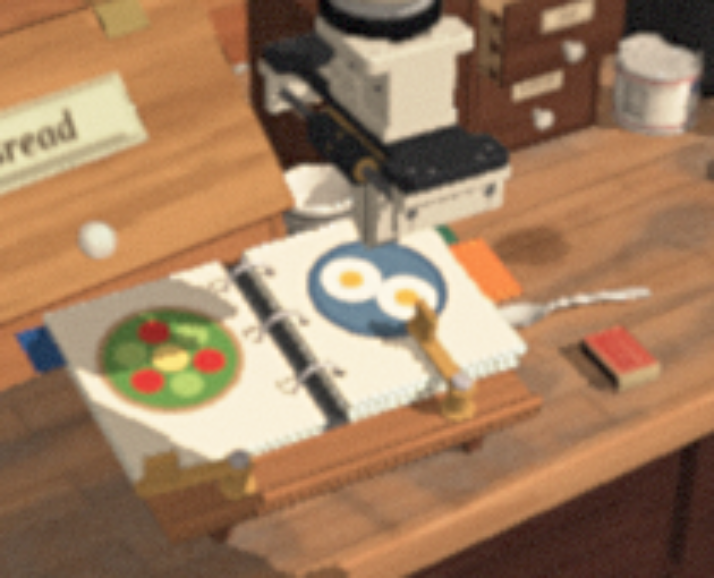

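```bash
python3 -m inch '[[[1,-4,0,15,0],[1,0,0,15,0],[1,0,0,10,0],[1,0,4,5,0],[1,0,0,0,0]]]'; python3 -c "
from h import *
go((45,-54,34))"
```

```text
clock: 2.7
position: [0.4591, -0.1748, 0.0808]
ee_rot: [2.789, 1.437, 0.008]
force: [0.3, 0.7, 0.4]
width: 0.007
b [ 46.2 -53.   36.7] shift mm [-1.1 -0.7  2.8] tool x heading 54.5 tilt 0.38 F [0.3 0.7 0.4] t 2.7
```

```bash
python3 -m inch '[[[1,-8,2,0,0],[1,-8,2,0,0],[1,-8,0,0,0],[1,-8,-1,0,0],[1,-8,-1,1,0],[1,0,0,0,0]]]'; python3 -c "
from h import *
go((48,-95,35))"
```

```text
clock: 3.3
position: [0.436, -0.2132, 0.0814]
ee_rot: [2.788, 1.433, 0.01]
force: [0.4, 0.5, -0.2]
width: 0.005
b [ 49.5 -97.7  36.7] shift mm [ 2.6 -1.2  1.9] tool x heading 54.4 tilt 0.51 F [ 0.4  0.5 -0.2] t 3.3
```

```bash
python3 -m inch '[[[1,-7,-4,2,0],[1,-5,-5,1,0],[1,-4,-7,1,0],[1,-4,-8,2,0],[1,-2,-8,2,0],[1,0,-7,2,0],[1,0,0,0,0]]]'; python3 -c "
from h import *
go((4,-125,35))
d=eyes.get_image('top');cv2.imwrite('pics/t2.png',cv2.resize(d['frame'][120:320,220:460],None,fx=3,fy=3))
d=eyes.get_image('side');cv2.imwrite('pics/s2.png',cv2.resize(d['frame'][130:300,190:400],None,fx=3.4,fy=3.4))"
```

```text
clock: 4.0
position: [0.3867, -0.2068, 0.0699]
ee_rot: [2.789, 1.435, 0.009]
force: [0.1, -0.4, 0.2]
width: 0.0
b [   4.2 -120.9   33. ] shift mm [-4.1 -0.5 -2. ] tool x heading 54.4 tilt 0.45 F [ 0.1 -0.4  0.2] t 4.0
```

View pics/s2.png

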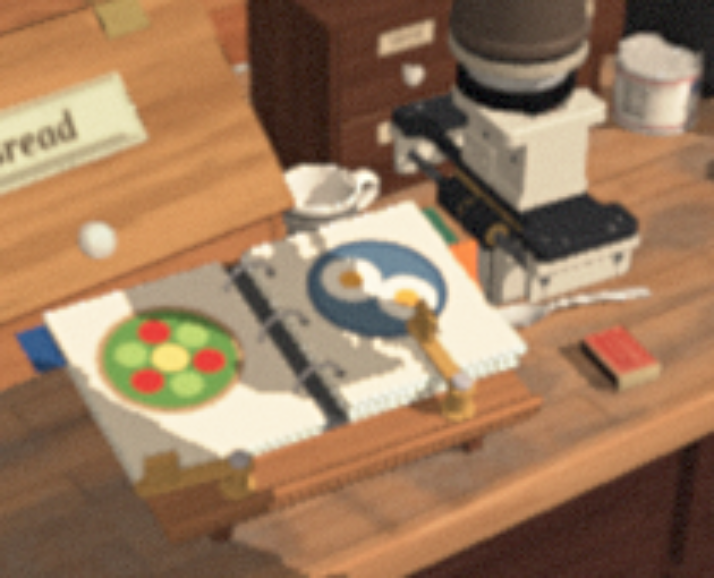

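Run:
```python
from h import *
t=np.load("pics/top.npy",allow_pickle=True).item();s=np.load("pics/side.npy",allow_pickle=True).item()
for p in ([0.4564,-.1608,.1218],[.3867,-.2068,.0699]):
    p=np.array(p);q=proj(s,p);print(((q-[190,130])*3.4).round(),((proj(t,p)-[220,120])*3).round())
print(arm.observe()["position"])
```

```text
[374. 285.] [307. 355.]
[495. 339.] [377. 468.]
[ 0.3880271  -0.20748982  0.0702976 ]
```

View pics/t2.png

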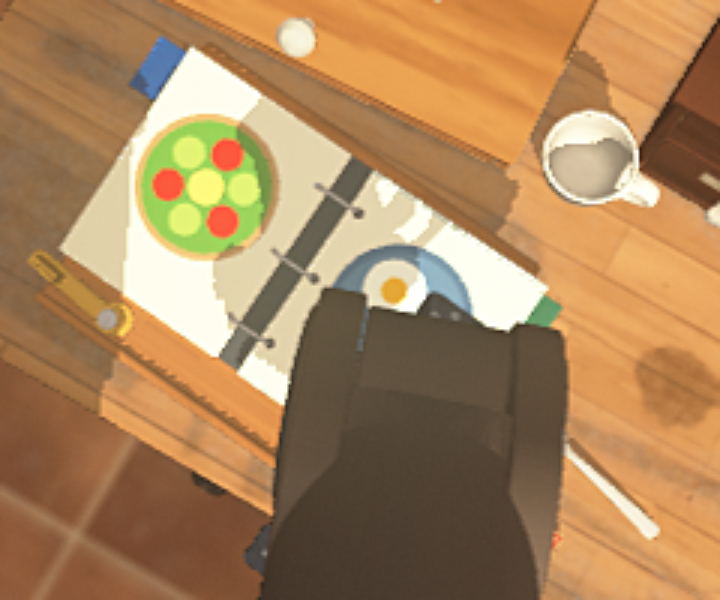

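Run:
```python
from h import *
d=eyes.get_image('side');cv2.imwrite('pics/s3.png',cv2.resize(d['frame'][140:260,260:400],None,fx=5,fy=5,interpolation=cv2.INTER_CUBIC))
s=arm.observe();print(s['position'],s['width'],proj(d,s['position']))
o=-cv2.Rodrigues(d['rvec'])[0].T@d['tvec'];print(o)
```

```text
[ 0.38840859 -0.20767553  0.0703775 ] 0.0068940798478236 [335.15876823 229.10419616]
[-0.00579637  0.80201023  0.87878096]
```

View pics/s3.png

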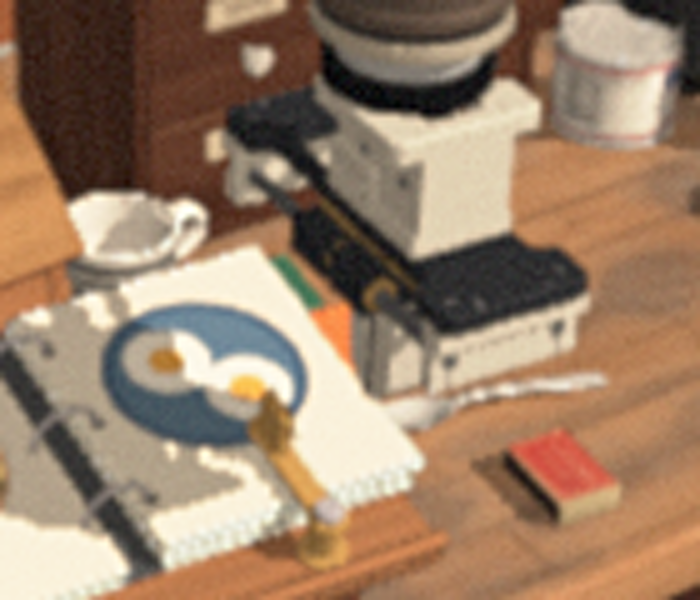

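Run:
```python
from h import *
d=eyes.get_image('wrist')
tool=(np.array([0.4564,-0.1608,0.1218]),np.array([-2.779,-1.454,0]))
for b in((-18,82,30),(0,13,12),(165,13,12),(0,-10,16.5),(165,-10,16.5),(30,-17,16.5),(82,-17,16.5),(135,-17,16.5)):
    print(b,proj(d,w(b),tool).round(0))
sd=eyes.get_image('side')
for px in((338,218.4),):
    o,v=ray(sd,px); p=arm.observe()["position"]
    # closest pt on vertical line
    A=np.array([[v[0],v[1]]]); tt=((p-o)[:2]@v[:2])/(v[:2]@v[:2]); print((o+tt*v).round(4),p)
cv2.imwrite('pics/w3.png',d['frame'])
```

```text
(-18, 82, 30) [240.  45.]
(0, 13, 12) [278. 158.]
(165, 13, 12) [534. 163.]
(0, -10, 16.5) [277. 192.]
(165, -10, 16.5) [532. 201.]
(30, -17, 16.5) [320. 203.]
(82, -17, 16.5) [398. 206.]
(135, -17, 16.5) [482. 210.]
[ 0.3837 -0.2097  0.101 ] [ 0.38857993 -0.20780244  0.07037286]
```

View pics/w3.png

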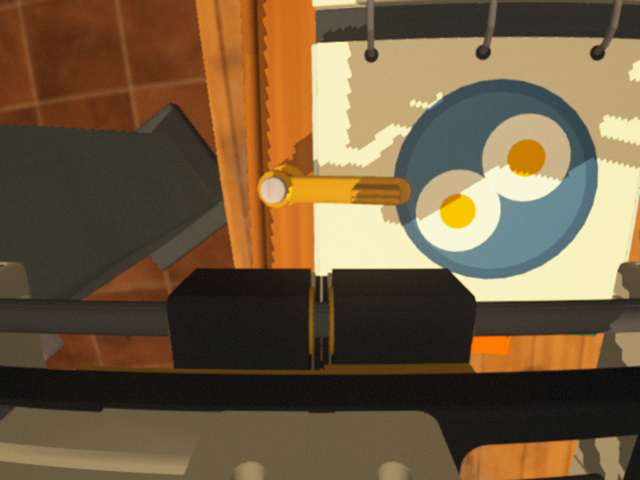

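```bash
python3 -m inch '[[[0,0,0,0,0],[0,0,0,0,0],[0,0,0,0,0],[0,0,0,0,0],[0,0,0,0,0],[0,0,0,0,0]]]'
python3 - <<'E'
from h import *
d=eyes.get_image('side');cv2.imwrite('pics/s4.png',cv2.resize(d['frame'][140:260,260:400],None,fx=5,fy=5,interpolation=cv2.INTER_CUBIC))
s=arm.observe();print(s['position'],s['width'],(proj(d,s['position'])-[260,140])*5)
sy=R.from_rotvec(s['ee_rot']).as_matrix()
for k in(-.055,.055):print((proj(d,s['position']+sy[:,1]*k)-[260,140])*5)
E
```

```text
clock: 4.85
position: [0.3896, -0.208, 0.0705]
ee_rot: [2.787, 1.433, 0.012]
force: [-0.3, 0.7, -0.4]
width: 0.478
[ 0.3896795  -0.2080216   0.07047599] 0.520983243920449 [373.56830157 444.21502307]
[436.97440231 509.9238685 ]
[313.51146224 382.03311717]
```

View pics/s4.png

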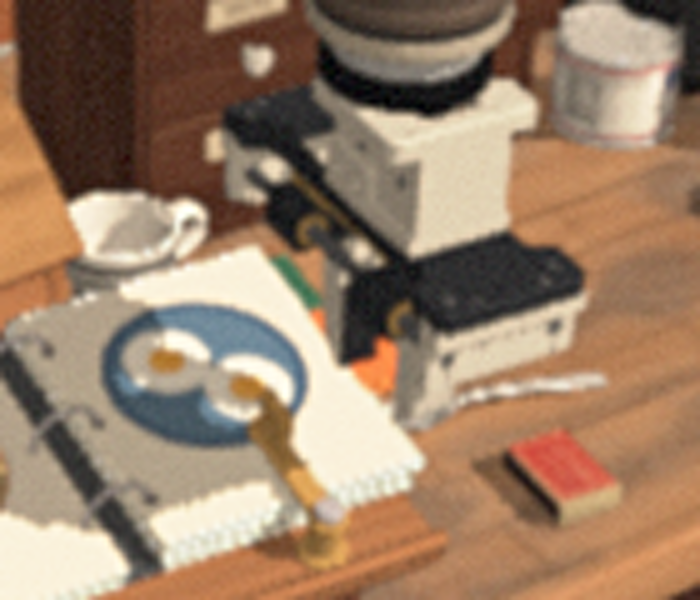

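```bash
python3 -m inch '[[[1,0,8,-4,0],[1,0,10,-4,0],[1,2,12,-4,0],[1,2,12,-4,0],[1,15,3,0,0],[1,20,0,0,0],[1,20,0,0,0],[1,14,0,0,0],[1,0,0,0,0]]]'; python3 -c "
from h import *
go((46,-52,36))"
```

```text
clock: 5.8
position: [0.478, -0.1791, 0.0909]
ee_rot: [2.787, 1.426, 0.018]
force: [-1.0, -0.4, -0.0]
width: 0.002
b [ 65.6 -45.5  43.5] shift mm [ -6.7 -18.1  10.5] tool x heading 54.2 tilt 0.91 F [-1.  -0.4 -0. ] t 5.8
```

```bash
python3 -m inch '[[[1,0,-10,5,1],[1,0,-8,6,0],[1,0,0,8,0],[1,0,0,6,0],[1,0,0,0,0]]]'; python3 -c "
from h import *
go((46,-52,6))"
```

```text
clock: 6.3
position: [0.46, -0.1704, 0.063]
ee_rot: [2.803, 1.395, 0.013]
force: [-0.1, 0.5, 0.4]
width: 0.005
b [ 41.3 -48.9  19.5] shift mm [-2.9  6.9 12.5] tool x heading 52.9 tilt 0.8 F [-0.1  0.5  0.4] t 6.3
```

```bash
python3 -m inch '[[[1,0,3,4,-1],[1,0,2,4,-1],[1,0,0,3,0],[1,0,0,0,0]]]'; python3 -c "
from h import *
go((46,-52,6))
d=eyes.get_image('side');cv2.imwrite('pics/s5.png',cv2.resize(d['frame'][140:260,230:370],None,fx=5,fy=5,interpolation=cv2.INTER_CUBIC))"
```

```text
clock: 6.7
position: [0.4648, -0.1747, 0.051]
ee_rot: [2.776, 1.447, 0.013]
force: [0.3, 0.4, 0.1]
width: 0.008
b [ 45.5 -49.6   6.5] shift mm [-2.4  0.6  0.4] tool x heading 55.1 tilt 0.81 F [0.3 0.4 0.1] t 6.7
```

View pics/s5.png

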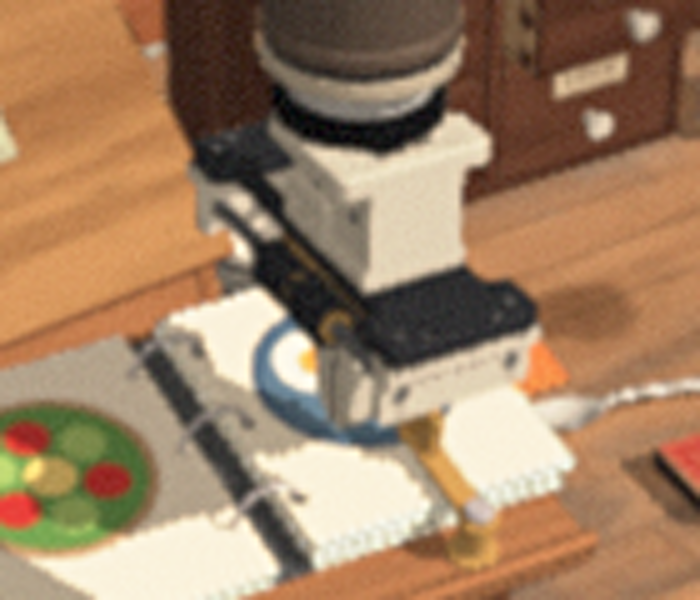

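Run:
```python
from h import *
d=eyes.get_image('side')
s=arm.observe();p=s['position'];M=R.from_rotvec(s['ee_rot']).as_matrix()
for h in(30,35,40):
    print(h,[((proj(d,p+M@np.array([a,b,-h])/1e3)-[230,140])*5).round().tolist() for a,b in((9.5,19),(9.5,-19),(-9.5,-19),(-9.5,19))])
# body bottom corners at 66 behind TCP
for h in(66,96):print(h,[((proj(d,p+M@np.array([a,b,-h])/1e3)-[230,140])*5).round().tolist() for a,b in((37,95),(37,-95),(-37,-95))])
f=d['frame'][190:235,275:325];cv2.imwrite('pics/s6.png',cv2.resize(f,None,fx=13,fy=13,interpolation=cv2.INTER_CUBIC))
```

```text
30 [[308.0, 405.0], [348.0, 449.0], [385.0, 437.0], [344.0, 394.0]]
35 [[308.0, 396.0], [348.0, 441.0], [385.0, 429.0], [344.0, 385.0]]
40 [[308.0, 388.0], [349.0, 432.0], [385.0, 420.0], [344.0, 376.0]]
66 [[180.0, 275.0], [380.0, 497.0], [528.0, 447.0]]
96 [[179.0, 221.0], [382.0, 441.0], [531.0, 392.0]]
```

View pics/s6.png

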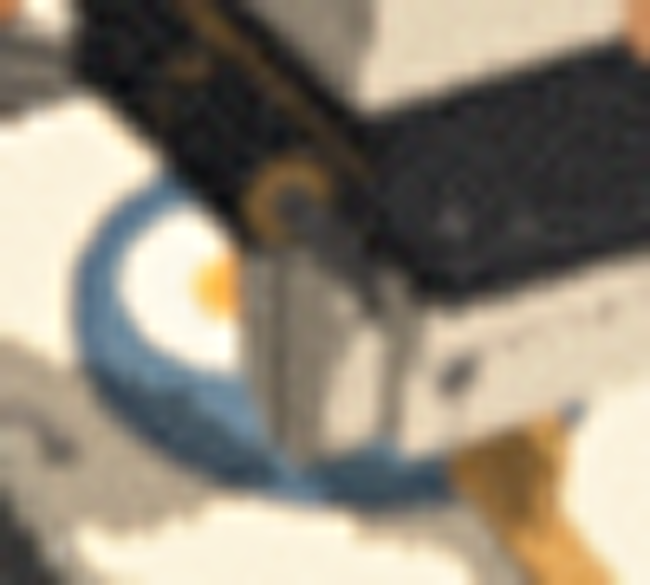

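```bash
python3 -m inch '[[[1,0,0,4,0],[1,0,0,4,0],[1,0,0,3,0],[1,0,0,0,0]]]'; python3 -c "
from h import *
go((48,-95,-6))
d=eyes.get_image('side');cv2.imwrite('pics/s7.png',cv2.resize(d['frame'][140:260,230:370],None,fx=5,fy=5,interpolation=cv2.INTER_CUBIC))"
```

```text
clock: 7.2
position: [0.4653, -0.1747, 0.0398]
ee_rot: [2.775, 1.446, 0.014]
force: [0.2, -0.1, -0.5]
width: 0.008
b [ 43.9 -49.3  -4.6] shift mm [-45.7   4.    0.6] tool x heading 55.1 tilt 0.87 F [ 0.2 -0.1 -0.5] t 7.2
```

View pics/s7.png

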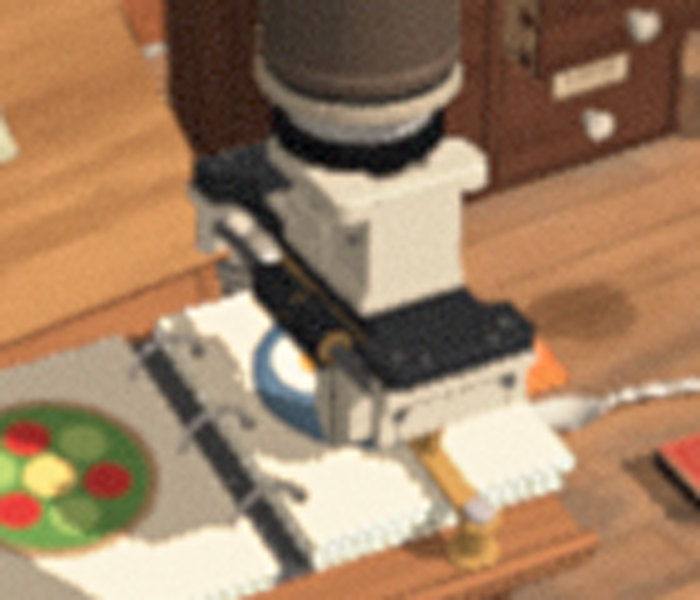

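```bash
python3 -m inch '[[[1,-6,1,0,0],[1,-6,1,0,0],[1,-6,1,0,0],[1,-6,0,0,0],[1,-6,0,0,0]]]'; python3 -c "
from h import *
go((48,-95,-6))
d=eyes.get_image('side');cv2.imwrite('pics/s8.png',cv2.resize(d['frame'][140:260,230:370],None,fx=5,fy=5,interpolation=cv2.INTER_CUBIC))"
```

```text
clock: 7.75
position: [0.45, -0.2028, 0.0402]
ee_rot: [2.774, 1.447, 0.016]
force: [0.0, 0.2, 0.1]
width: 0.003
b [ 47.7 -81.   -4.8] shift mm [-14.    0.4   1.1] tool x heading 55.1 tilt 0.92 F [0.  0.2 0.1] t 7.75
```

View pics/s8.png

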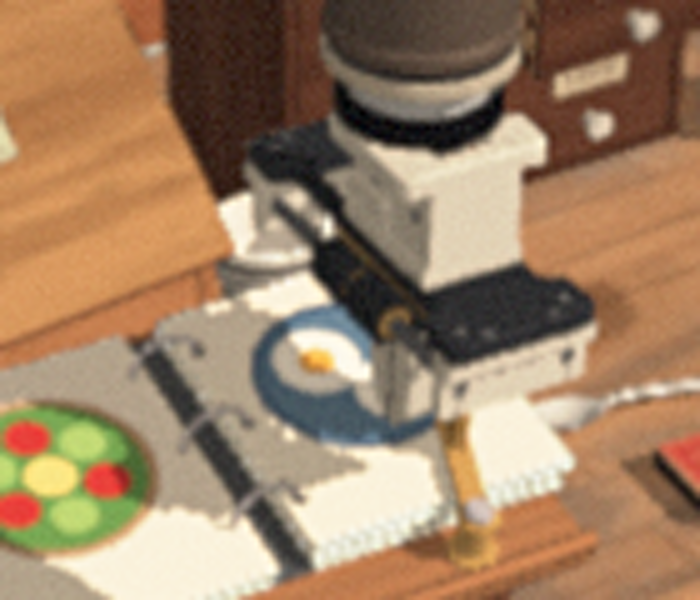

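```bash
python3 -m inch '[[[1,-7,0,1,0],[1,-7,-1,1,0],[1,-6,-4,2,0],[1,-5,-5,1,0],[1,-4,-7,1,0],[1,-4,-8,2,0],[1,-2,-8,2,0]]]'; python3 -c "
from h import *
go((4,-125,-7))
d=eyes.get_image('side');cv2.imwrite('pics/s9.png',cv2.resize(d['frame'][140:260,230:370],None,fx=5,fy=5,interpolation=cv2.INTER_CUBIC))"
```

```text
clock: 8.5
position: [0.3995, -0.2164, 0.0292]
ee_rot: [2.774, 1.442, 0.016]
force: [-0.5, -1.4, 0.4]
width: 0.006
b [  12.8 -121.3   -9.8] shift mm [-3.6 -9.2 -1.4] tool x heading 54.9 tilt 1.06 F [-0.5 -1.4  0.4] t 8.5
```

View pics/s9.png

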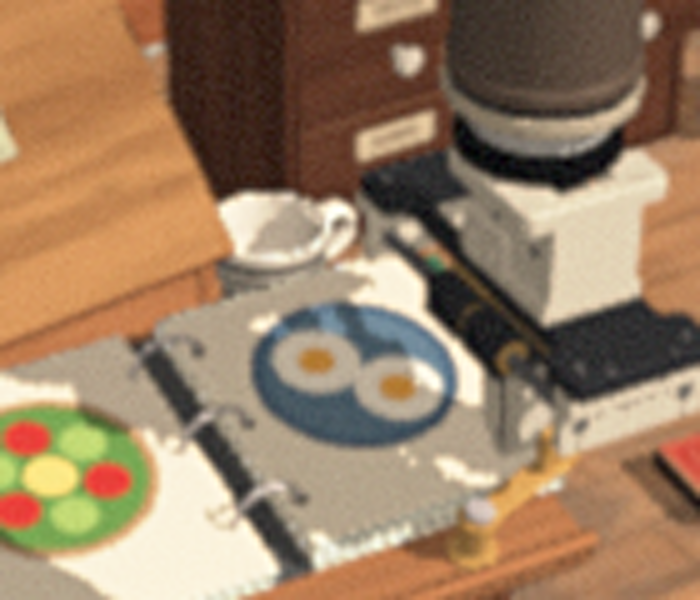

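```bash
python3 -m inch '[[[1,-2,-7,1,0],[1,-1,-7,1,0],[1,0,-7,1,0],[1,0,-6,1,0],[1,0,-6,1,0]]]'; python3 -c "
from h import *
go((4,-125,-7))
d=eyes.get_image('side');cv2.imwrite('pics/s10.png',cv2.resize(d['frame'][140:260,230:370],None,fx=5,fy=5,interpolation=cv2.INTER_CUBIC))"
```

```text
clock: 9.05
position: [0.3825, -0.2076, 0.0271]
ee_rot: [2.754, 1.428, 0.044]
force: [12.0, -16.4, -10.2]
width: 0.002
b [  -6.2 -123.9   -8.6] shift mm [-1.1  9.9 -2.9] tool x heading 54.8 tilt 2.75 F [ 12.  -16.4 -10.2] t 9.05
```

View pics/s10.png

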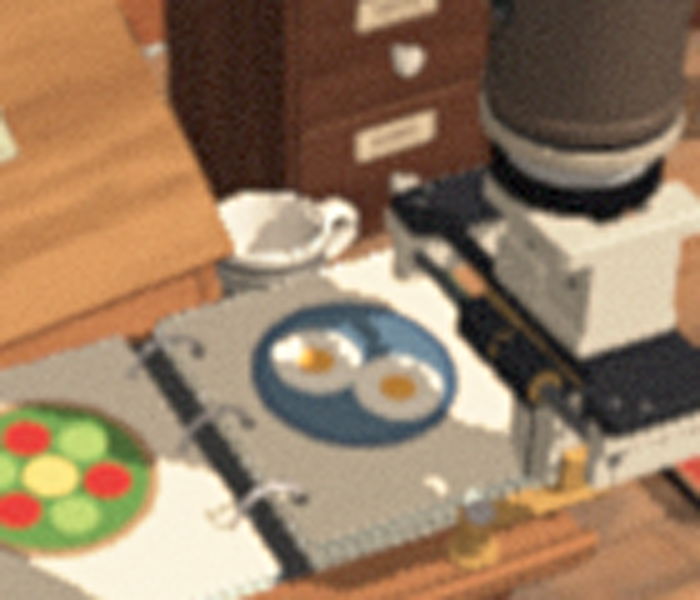

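```bash
python3 -m inch '[[[1,0,6,-6,0],[1,0,4,-20,0],[1,0,0,-30,0],[1,0,0,-30,0],[1,0,0,-10,0],[1,0,0,0,0]]]'; python3 -c "
from h import *
go((80,-205,-40))
for n in('side','wrist'):
  d=eyes.get_image(n);f=d['frame'];cv2.imwrite('pics/%s11.png'%n,cv2.resize(f[140:260,230:370],None,fx=5,fy=5,interpolation=cv2.INTER_CUBIC) if n=='side' else f)"
```

```text
clock: 9.7
position: [0.3856, -0.2094, 0.1263]
ee_rot: [2.754, 1.431, 0.044]
force: [1.2, 0.1, 0.2]
width: 0.008
b [  14.6 -123.6   88.4] shift mm [-82.5  81.1 118.4] tool x heading 54.9 tilt 2.71 F [1.2 0.1 0.2] t 9.7
```

View pics/side11.png

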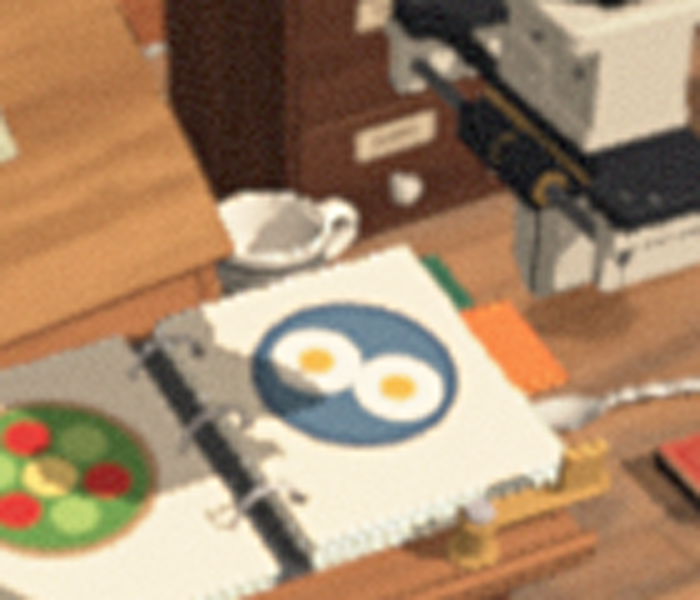

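View pics/wrist11.png

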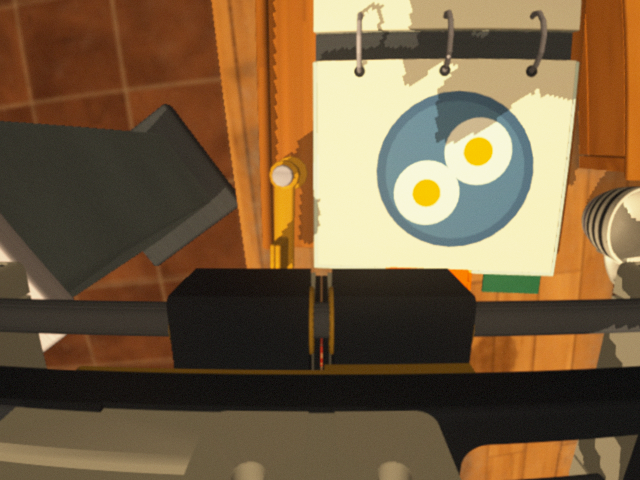

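```bash
python3 -m inch '[[[1,-25,15,0,0],[1,-25,20,0,0],[1,-22,20,10,0],[1,0,18,25,0],[1,0,5,25,0],[1,0,0,20,0],[1,0,0,0,0]]]'; python3 -c "
from h import *
s=arm.observe();print(s['position'])
t=w((80,-197,14.5));t[2]=.014;go(world=t)
d=eyes.get_image('side');cv2.imwrite('pics/s12.png',cv2.resize(d['frame'][140:260,230:370],None,fx=5,fy=5,interpolation=cv2.INTER_CUBIC))"
```

```text
clock: 10.5
position: [0.4059, -0.3147, 0.0346]
ee_rot: [2.765, 1.441, 0.031]
force: [-0.1, 0.5, 0.6]
width: 0.006
[ 0.40593668 -0.31467833  0.03461263]
b [  74.7 -197.9  -15.3] shift mm [ 0.8 -0.6 20.6] tool x heading 55.1 tilt 1.79 F [-0.1  0.5  0.6] t 10.5
```

View pics/s12.png

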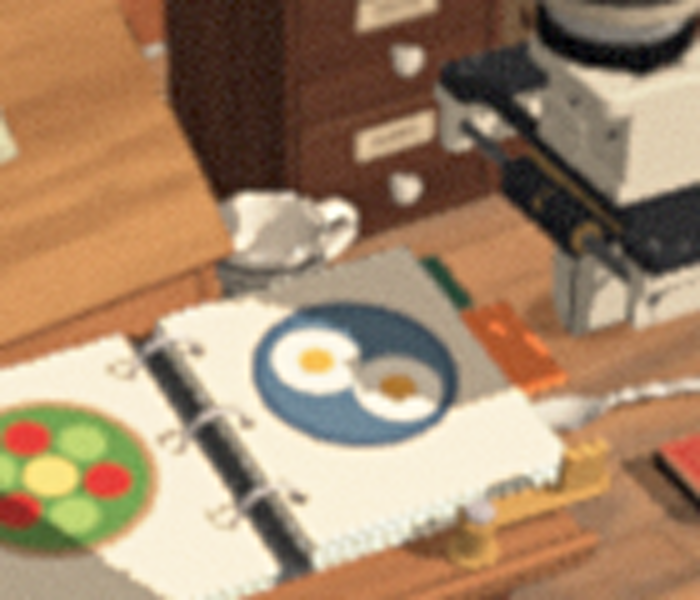

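Run:
```python
from h import *
d=eyes.get_image('side')
s=arm.observe();p=s['position'];M=R.from_rotvec(s['ee_rot']).as_matrix()
print(M.round(3))
for h in(35,40,45):
    print(h,[((proj(d,p+M@np.array([a,b,-h])/1e3)-[230,140])*5).round().tolist() for a,b in((9.5,19),(9.5,-19),(-9.5,-19),(-9.5,19))])
print([((proj(d,w(b))-[230,140])*5).round().tolist() for b in((50,-174,16.5),(110,-174,16.5),(50,-148,16.5))], w((80,-174,14.5)))
```

```text
[[ 0.573  0.819  0.032]
 [ 0.82  -0.572 -0.014]
 [ 0.007  0.034 -0.999]]
35 [[542.0, 300.0], [583.0, 341.0], [616.0, 331.0], [574.0, 290.0]]
40 [[542.0, 292.0], [584.0, 333.0], [617.0, 322.0], [575.0, 282.0]]
45 [[543.0, 284.0], [585.0, 324.0], [618.0, 314.0], [576.0, 274.0]]
[[569.0, 378.0], [506.0, 300.0], [523.0, 393.0]] [ 0.41972174 -0.29514582  0.06487157]
```

```bash
python3 -m inch '[[[1,0,2,10,0],[1,0,2,7,0],[1,0,0,3,0],[1,0,0,0,0]]]'; python3 -c "
from h import *
s=arm.observe();print(s['position'])
t=w((80,-197,14.5));t[2]=.014;go(world=t)
d=eyes.get_image('side');cv2.imwrite('pics/s13.png',cv2.resize(d['frame'][140:260,260:400],None,fx=5,fy=5,interpolation=cv2.INTER_CUBIC))"
```

```text
clock: 11.0
position: [0.4128, -0.3185, 0.018]
ee_rot: [2.758, 1.439, 0.036]
force: [-0.1, 0.4, -0.4]
width: 0.006
[ 0.41276724 -0.318457    0.01801215]
b [  79.5 -197.1  -33. ] shift mm [ 0.1 -7.9  3.7] tool x heading 55.1 tilt 2.19 F [-0.1  0.4 -0.4] t 11.0
```

View pics/s13.png

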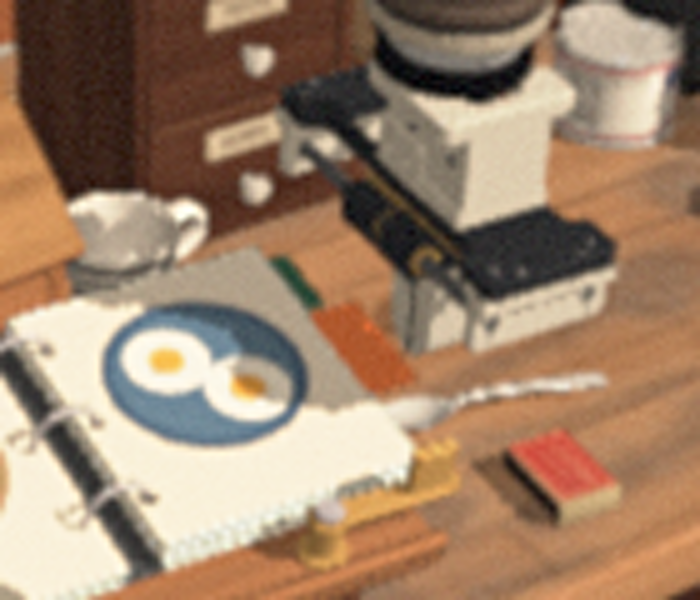

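```bash
python3 -m inch '[[[1,0,-5,7,0],[1,4,-3,5,0],[1,4,0,0,0],[1,0,0,0,0]]]'; python3 -c "
from h import *
s=arm.observe();print(s['position'])
t=w((80,-184,14.5));t[2]=.01;go(world=t)
d=eyes.get_image('side');cv2.imwrite('pics/s14.png',cv2.resize(d['frame'][140:260,260:400],None,fx=5,fy=5,interpolation=cv2.INTER_CUBIC))"
```

```text
clock: 11.45
position: [0.4112, -0.3066, 0.0056]
ee_rot: [2.757, 1.438, 0.037]
force: [-0.1, 0.0, 0.4]
width: 0.005
[ 0.41118589 -0.30661271  0.00558939]
b [  69.3 -188.3  -43.8] shift mm [ 4.3  0.6 -4.4] tool x heading 55.1 tilt 2.26 F [-0.1  0.   0.4] t 11.45
```

View pics/s14.png

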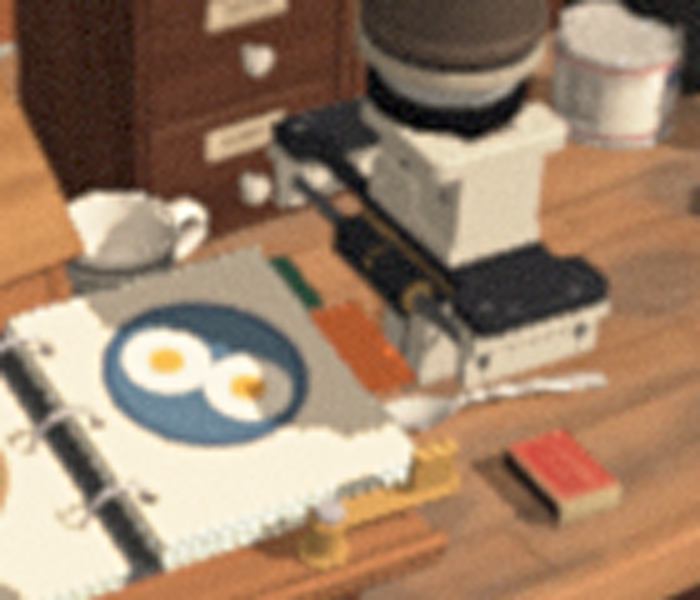

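```bash
python3 -m inch '[[[1,3,0,0,0],[1,3,0,0,0],[1,3,0,0,0]]]'; python3 -c "
from h import *
s=arm.observe();print(s['position'])
t=w((80,-184,14.5));t[2]=.01;go(world=t)"
```

```text
clock: 11.8
position: [0.4165, -0.2998, 0.006]
ee_rot: [2.757, 1.437, 0.036]
force: [-6.6, -12.6, 0.7]
width: 0.006
[ 0.41650758 -0.29977819  0.00600033]
b [  69.8 -179.6  -43.5] shift mm [-4.3  0.1 -4. ] tool x heading 55.1 tilt 2.28 F [ -6.6 -12.6   0.7] t 11.8
```

```bash
python3 -m inch '[[[1,1,-1,-6,0],[1,1,-1,-6,0],[1,1.5,-1,-6,0]]]'; python3 -c "
from h import *
s=arm.observe();print(s['position'])
go((80,-184,14.5))
d=eyes.get_image('side');cv2.imwrite('pics/s15.png',cv2.resize(d['frame'][140:260,260:400],None,fx=5,fy=5,interpolation=cv2.INTER_CUBIC))"
```

```text
clock: 12.1
position: [0.414, -0.2976, 0.0241]
ee_rot: [2.758, 1.432, 0.031]
force: [-2.3, -5.5, -0.0]
width: 0.007
[ 0.41402182 -0.29757065  0.02414118]
b [  69.7 -179.3  -25. ] shift mm [ -4.6   4.8 -40.6] tool x heading 54.9 tilt 2.25 F [-2.3 -5.5 -0. ] t 12.1
```

View pics/s15.png

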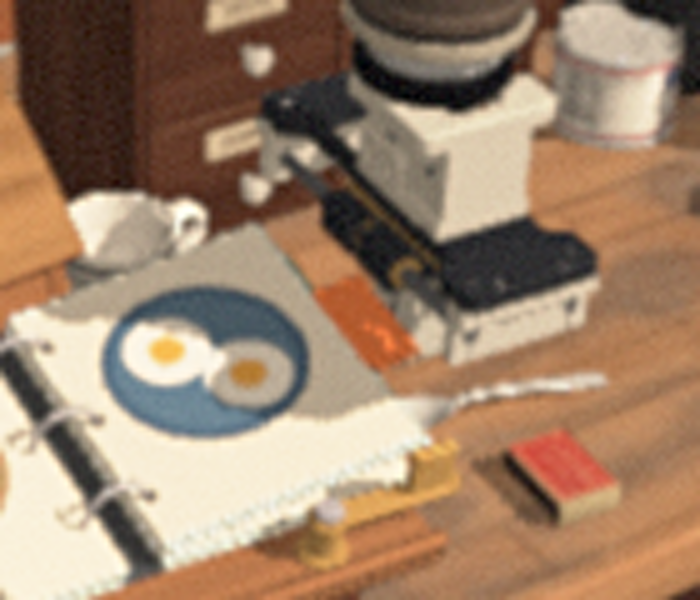

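```bash
python3 -m inch '[[[1,2,-1,-8,0],[1,2.5,-1,-8,0],[1,3,-1,-8,0],[1,3,-1,-8,0]]]'; python3 -c "
from h import *
s=arm.observe();print(s['position'])
go((80,-184,14.5))
d=eyes.get_image('side');cv2.imwrite('pics/s16.png',cv2.resize(d['frame'][130:250,260:400],None,fx=5,fy=5,interpolation=cv2.INTER_CUBIC))"
```

```text
clock: 12.55
position: [0.4127, -0.2886, 0.0582]
ee_rot: [2.76, 1.426, 0.024]
force: [-2.7, -3.3, 0.8]
width: 0.004
[ 0.41270291 -0.28857219  0.05822834]
b [  69.5 -172.7    9.6] shift mm [-11.3   9.8  -6.2] tool x heading 54.6 tilt 2.19 F [-2.7 -3.3  0.8] t 12.55
```

View pics/s16.png

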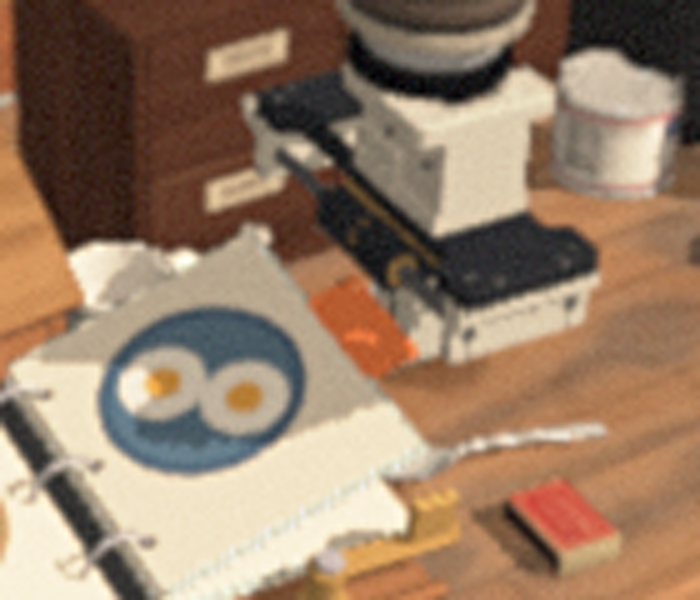

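```bash
python3 -m inch '[[[1,4,-1.5,-9,0],[1,5,-1.5,-9,0],[1,5.5,-1.5,-9,0],[1,6,-1.5,-9,0],[1,7,-1.5,-9,0]]]'; python3 -c "
from h import *
s=arm.observe();print(s['position'])
go((80,-184,14.5))
d=eyes.get_image('side');cv2.imwrite('pics/s17.png',cv2.resize(d['frame'][110:250,240:400],None,fx=4.3,fy=4.3,interpolation=cv2.INTER_CUBIC))"
```

```text
clock: 13.1
position: [0.4194, -0.2642, 0.1063]
ee_rot: [2.759, 1.418, 0.018]
force: [-2.6, -4.1, 3.4]
width: 0.008
[ 0.41937377 -0.26415402  0.1063108 ]
b [  69.3 -148.9   58.5] shift mm [-34.7  16.7  42.4] tool x heading 54.4 tilt 2.36 F [-2.6 -4.1  3.4] t 13.1
```

View pics/s17.png

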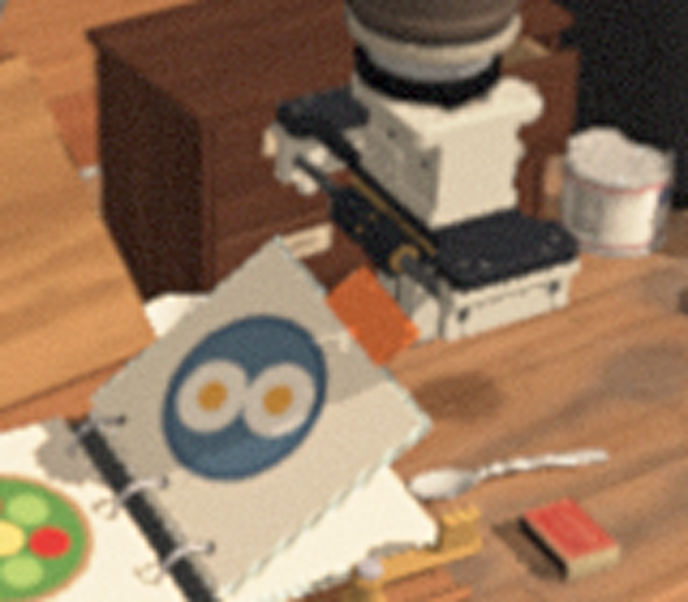

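```bash
python3 -m inch '[[[1,8,-1.5,-9.5,0],[1,9,-1.5,-9.5,0],[1,10,-1.5,-9,0],[1,11,-1.5,-8.5,0],[1,12,-1.5,-8,0],[1,12,-1,-7,0]]]'; python3 -c "
from h import *
s=arm.observe();print(s['position'])
go((80,-184,14.5))
d=eyes.get_image('side');cv2.imwrite('pics/s18.png',cv2.resize(d['frame'][90:250,220:400],None,fx=3.7,fy=3.7,interpolation=cv2.INTER_CUBIC))"
```

```text
clock: 13.75
position: [0.4498, -0.2016, 0.1622]
ee_rot: [2.757, 1.419, 0.021]
force: [-0.1, 0.1, -0.4]
width: 0.008
[ 0.44980332 -0.20161562  0.16217225]
b [ 68.  -80.2 115.4] shift mm [-103.    25.7   99.2] tool x heading 54.5 tilt 2.46 F [-0.1  0.1 -0.4] t 13.75
```

View pics/s18.png

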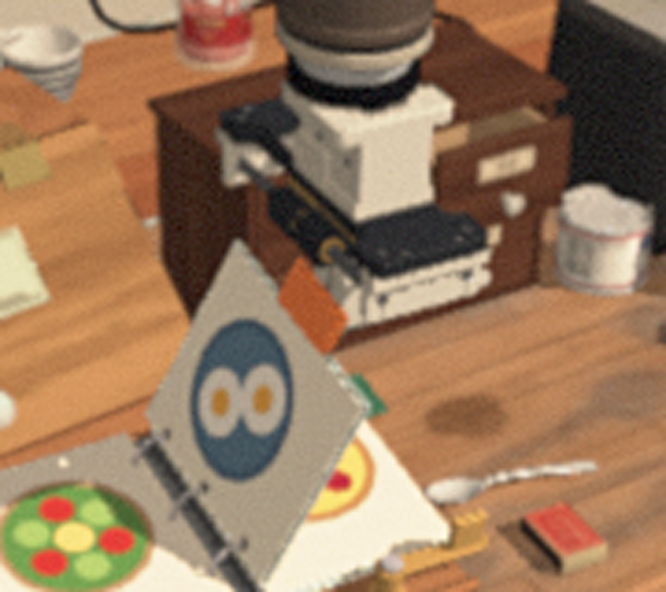

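```bash
python3 -m inch '[[[1,14,-1,-4,0],[1,14,-1,-3,0],[1,14,0,-2,0],[1,14,0,-1,0],[1,14,0,0,0],[1,14,0,0,0]]]'; python3 -c "
from h import *
s=arm.observe();print(s['position'])
go((80,-184,14.5))
d=eyes.get_image('side');cv2.imwrite('pics/s19.png',cv2.resize(d['frame'][90:290,170:400],None,fx=3,fy=3,interpolation=cv2.INTER_CUBIC))"
```

```text
clock: 14.4
position: [0.5003, -0.1238, 0.1731]
ee_rot: [2.754, 1.427, 0.024]
force: [0.4, 0.4, 0.5]
width: 0.005
[ 0.5002569  -0.1238426   0.17310442]
b [ 66.4  12.4 126.8] shift mm [-195.9   28.4  110.4] tool x heading 54.8 tilt 2.44 F [0.4 0.4 0.5] t 14.4
```

View pics/s19.png

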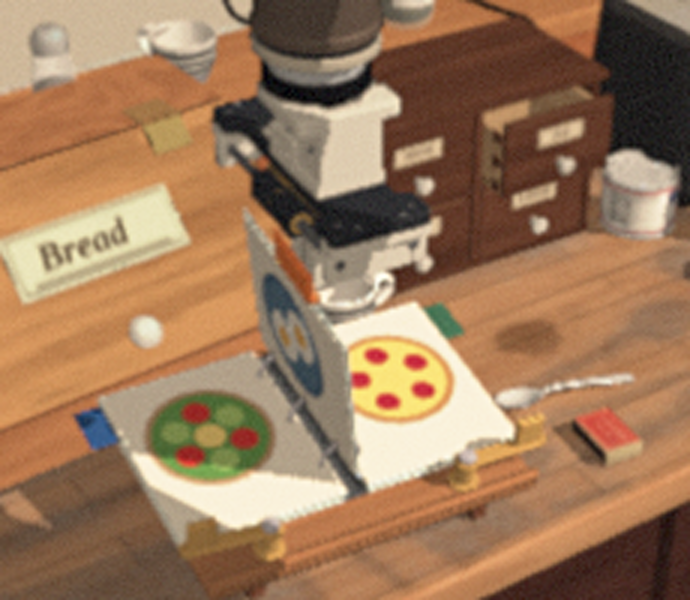

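```bash
python3 -m inch '[[[1,12,-2,0,0],[1,12,-2,0,0],[1,10,-2,0,0],[1,0,0,0,0],[1,0,0,0,0]]]'; python3 -c "
from h import *
s=arm.observe();print(s['position'])
go((80,-184,14.5))
d=eyes.get_image('side');cv2.imwrite('pics/s20.png',cv2.resize(d['frame'][90:290,170:400],None,fx=3,fy=3,interpolation=cv2.INTER_CUBIC))"
```

```text
clock: 14.95
position: [0.517, -0.0863, 0.1722]
ee_rot: [2.753, 1.434, 0.025]
force: [-0.1, -1.5, 0.2]
width: 0.008
[ 0.51700516 -0.08625277  0.17220213]
b [ 58.3  52.8 127.3] shift mm [-236.6   35.5  109.5] tool x heading 55.0 tilt 2.34 F [-0.1 -1.5  0.2] t 14.95
```

View pics/s20.png

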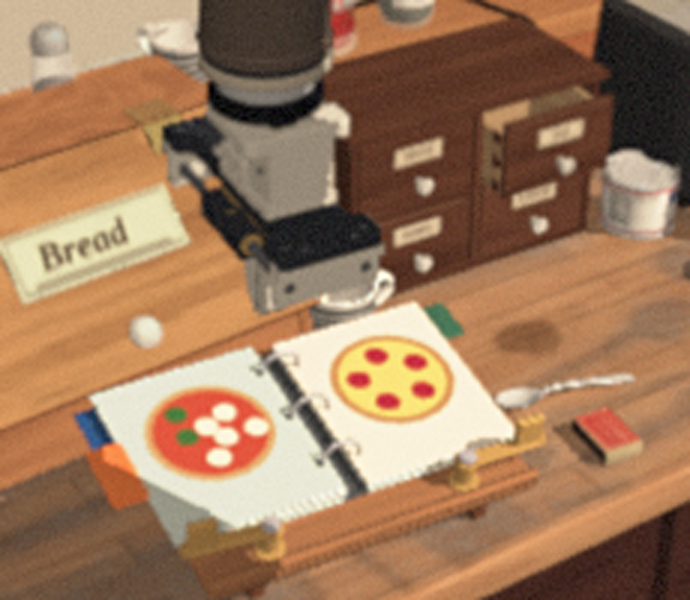

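```bash
cat >> h.py <<'E'
def tipgo(b,h=40):
    M=R.from_rotvec(arm.observe()["ee_rot"]).as_matrix()
    t=w(b)+M[:,2]*h/1e3
    s=arm.observe(); print("tip b",bd(s["position"]-M[:,2]*h/1e3).round(1)); go(world=t)
E
python3 -c "
from h import *
tipgo((-54,138,34))"
```

```text
tip b [ 63.7  52.9 167. ]
b [ 58.4  52.8 127.4] shift mm [ 85.9 -98.6 147.3] tool x heading 55.0 tilt 2.35 F [ 0.3 -0.2 -0.4] t 15.0
```

```bash
python3 -m inch '[[[1,14,-20,0,0],[1,16,-20,0,0],[1,18,-20,5,0],[1,18,-20,15,0],[1,18,-16,25,0],[1,0,0,25,0],[1,0,0,25,0],[1,0,0,15,0],[1,0,0,0,0]]]'; python3 -c "
from h import *
tipgo((-54,138,34))"
```

```text
clock: 15.9
position: [0.4905, 0.0322, 0.0559]
ee_rot: [2.757, 1.417, 0.03]
force: [0.1, 0.3, 0.2]
width: 0.004
tip b [-45.3 134.4  68.1]
b [-50.4 134.3  28.4] shift mm [ 3.6 -4.3 34.9] tool x heading 54.4 tilt 2.64 F [0.1 0.3 0.2] t 15.9
```

```bash
python3 -m inch '[[[1,2,-4,10,0],[1,2,-2,10,0],[1,0,0,8,0],[1,0,0,5,0],[1,0,0,0,0]]]'; python3 -c "
from h import *
tipgo((-54,138,34))
d=eyes.get_image('side');cv2.imwrite('pics/s21.png',cv2.resize(d['frame'][170:320,170:320],None,fx=4,fy=4,interpolation=cv2.INTER_CUBIC))"
```

```text
clock: 16.4
position: [0.4906, 0.0375, 0.022]
ee_rot: [2.757, 1.413, 0.034]
force: [-0.6, 0.8, 0.9]
width: 0.006
tip b [-54.2 138.7  35.2]
b [-59.3 138.7  -4.4] shift mm [-0.7  0.4  1.2] tool x heading 54.3 tilt 2.79 F [-0.6  0.8  0.9] t 16.4
```

View pics/s21.png

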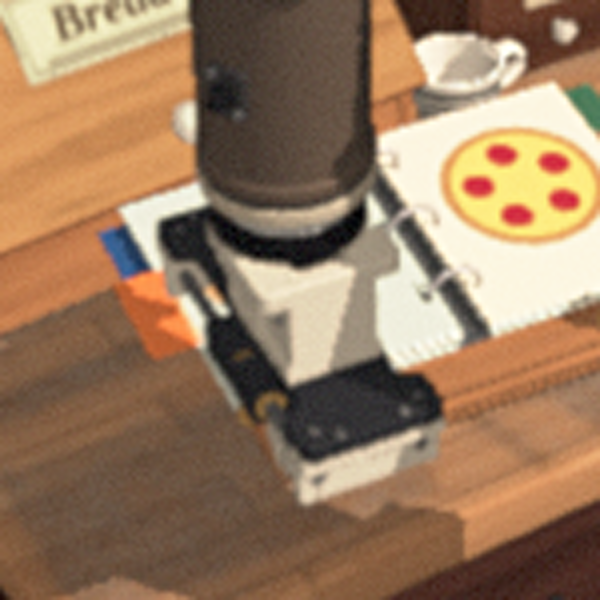

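```bash
python3 -m inch '[[[1,1,7,-1,0],[1,1,7,-1,0],[1,0,7,-1.5,0],[1,-1,7,-1.5,0],[1,-2,7,-1.5,0]]]'; python3 -c "
from h import *
tipgo((-14,138,34))
d=eyes.get_image('wrist');cv2.imwrite('pics/w22.png',d['frame'])
d=eyes.get_image('side');cv2.imwrite('pics/s22.png',cv2.resize(d['frame'][170:320,170:320],None,fx=4,fy=4,interpolation=cv2.INTER_CUBIC))"
```

```text
clock: 16.95
position: [0.5209, 0.0154, 0.0322]
ee_rot: [2.756, 1.414, 0.036]
force: [-1.1, 0.4, 0.2]
width: 0.009
tip b [-15.5 138.1  38.7]
b [-20.5 138.1  -1. ] shift mm [-0.   2.1  4.5] tool x heading 54.3 tilt 2.84 F [-1.1  0.4  0.2] t 16.95
```

View pics/s22.png

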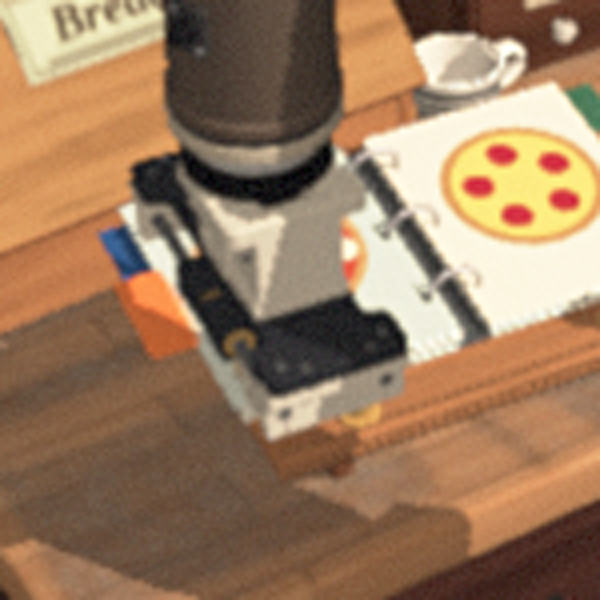

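```bash
python3 -m inch '[[[1,-4,7,2,0],[1,-6,6,1,0],[1,-8,6,0,0],[1,-8,4,0,0],[1,-8,3,0,0]]]'; python3 -c "
from h import *
tipgo((15,95,34))
d=eyes.get_image('side');cv2.imwrite('pics/s23.png',cv2.resize(d['frame'][170:320,170:320],None,fx=4,fy=4,interpolation=cv2.INTER_CUBIC))"
```

```text
clock: 17.55
position: [0.5235, -0.03, 0.0305]
ee_rot: [2.756, 1.414, 0.04]
force: [3.2, 20.2, -1.7]
width: 0.006
tip b [ 11.9 102.4  32.2]
b [  7.  102.5  -7.5] shift mm [-7.4  2.9 -2.2] tool x heading 54.3 tilt 2.9 F [ 3.2 20.2 -1.7] t 17.55
```

View pics/s23.png

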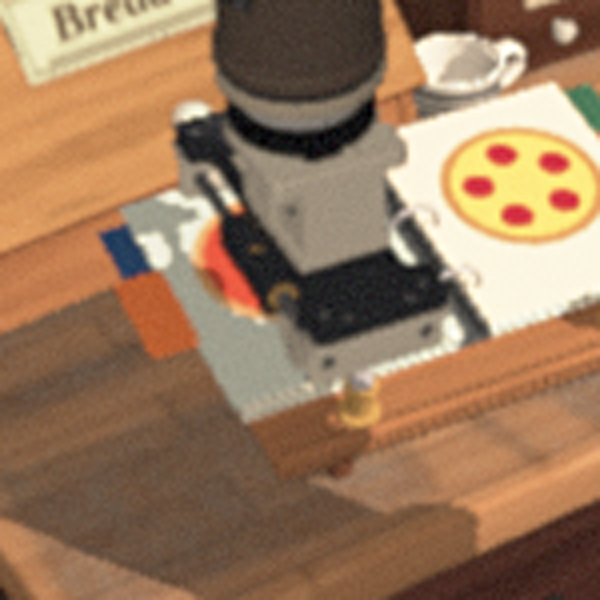

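```bash
python3 -m inch '[[[1,6,-3,-2,0],[1,8,0,-20,0],[1,14,0,-30,0],[1,20,0,-30,0],[1,30,0,-10,0],[1,0,0,0,0]]]'; python3 -c "
from h import *
tipgo((15,95,34))
d=eyes.get_image('top');cv2.imwrite('pics/t24.png',cv2.resize(d['frame'][120:320,220:460],None,fx=3,fy=3))
d=eyes.get_image('side');cv2.imwrite('pics/s24.png',cv2.resize(d['frame'][170:320,170:320],None,fx=4,fy=4,interpolation=cv2.INTER_CUBIC))"
```

```text
clock: 18.2
position: [0.561, 0.0365, 0.1255]
ee_rot: [2.761, 1.409, 0.035]
force: [-0.5, 0.1, -0.2]
width: 0.009
tip b [ 21.  178.4 127. ]
b [ 15.9 178.4  87.3] shift mm [-83.3   6.9  93. ] tool x heading 54.1 tilt 2.73 F [-0.5  0.1 -0.2] t 18.2
```

View pics/s24.png

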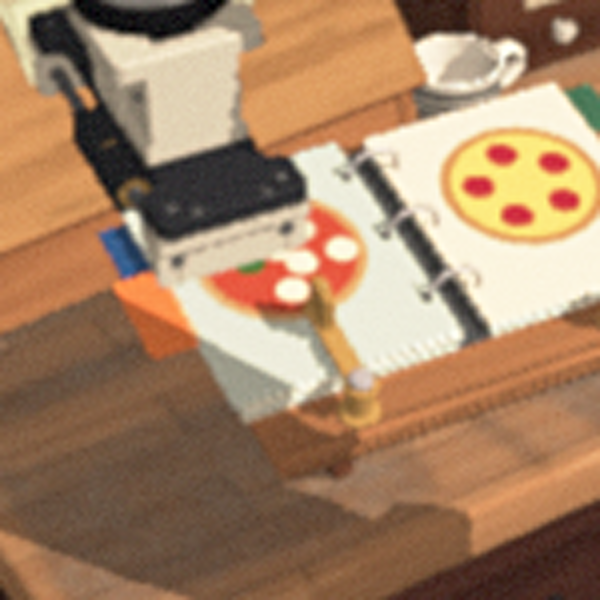

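View pics/t24.png

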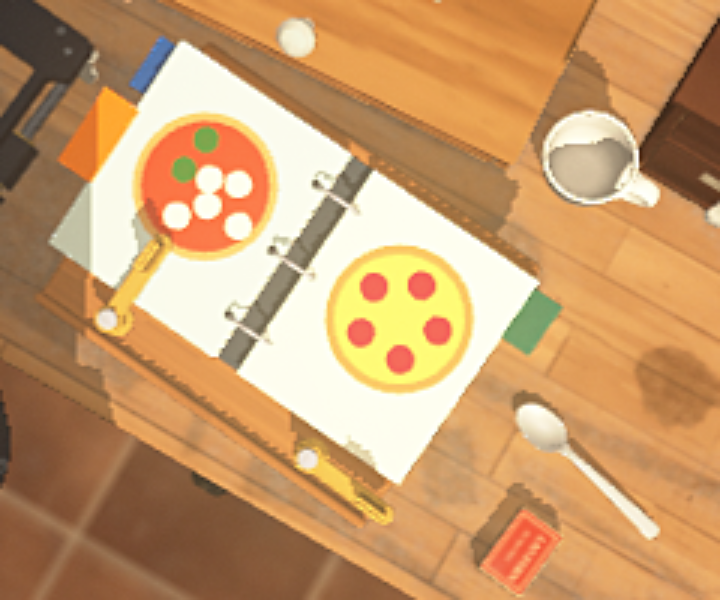

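Run:
```python
from h import *
d=eyes.get_image('top');f=d['frame']
hsv=cv2.cvtColor(f,cv2.COLOR_BGR2HSV)
for nm,piv,base,sg in(("L",(-18,82),90,1),("R",(-18,-82),0,1)):
    for phi in(1.45,1.52,1.57,1.6):
        a=(np.sin(phi),np.cos(phi)) if nm=="L" else (np.cos(phi),-np.sin(phi))
        q=lambda r,z: proj(d,w((piv[0]+r*a[0],piv[1]+r*a[1],z)))
        print(nm,phi,"pivot",q(0,30).round(1),"end",q(69,25).round(1),"wingtop ends",q(41,48).round(1),q(63,48).round(1))
for nm,(x0,y0,x1,y1) in (("L",(250,190,285,235)),("R",(310,262,355,298))):
    g=f[y0:y1,x0:x1];cv2.imwrite(f'pics/z{nm}.png',cv2.resize(g,None,fx=14,fy=14,interpolation=cv2.INTER_CUBIC))
```

```text
L 1.45 pivot [257.2 227.1] end [273.2 196.9] wingtop ends [264.4 208.8] [269.4 198.9]
L 1.52 pivot [257.2 227.1] end [275.2 198.1] wingtop ends [265.6 209.5] [271.3 200. ]
L 1.57 pivot [257.2 227.1] end [276.6 199. ] wingtop ends [266.5 210.1] [272.6 200.9]
L 1.6 pivot [257.2 227.1] end [277.4 199.6] wingtop ends [267.  210.5] [273.4 201.4]
R 1.45 pivot [323.5 273.8] end [354.2 289.9] wingtop ends [341.  284.6] [351. 290.]
R 1.52 pivot [323.5 273.8] end [353. 292.] wingtop ends [340.3 285.9] [349.8 291.9]
R 1.57 pivot [323.5 273.8] end [352.  293.4] wingtop ends [339.7 286.7] [348.9 293.3]
R 1.6 pivot [323.5 273.8] end [351.4 294.3] wingtop ends [339.3 287.2] [348.4 294. ]
```

View pics/zL.png

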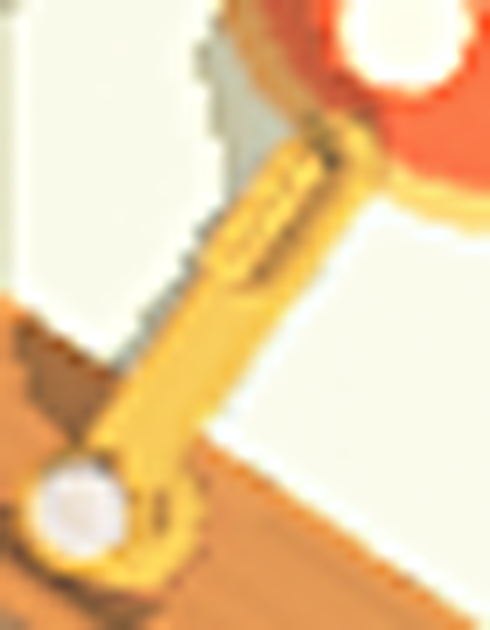

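View pics/zR.png

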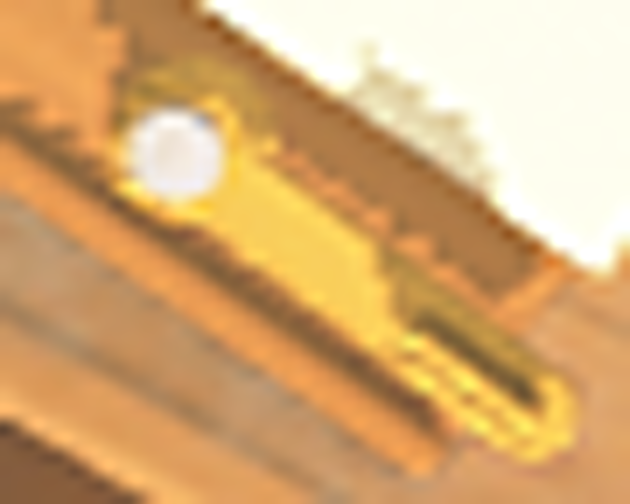

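```bash
python3 -m inch '[[[1,-20,3,0,0],[1,-20,3,10,0],[1,-18,3,20,0],[1,0,2,25,0],[1,0,0,15,0],[1,0,0,0,0]]]'; python3 -c "
from h import *
tipgo((34,112,36))"
```

```text
clock: 18.95
position: [0.5259, -0.034, 0.0474]
ee_rot: [2.768, 1.395, 0.008]
force: [-1.1, 0.2, 0.4]
width: 0.005
tip b [ 19.6 101.2  48. ]
b [ 14.2 100.6   8.4] shift mm [11.3 15.7  9.8] tool x heading 53.5 tilt 2.44 F [-1.1  0.2  0.4] t 18.95
```

```bash
python3 -m inch '[[[1,3,8,2,-1],[1,3,8,4,0],[1,0,0,6,0],[1,0,0,0,0]]]'; python3 -c "
from h import *
tipgo((34,92,35))"
```

```text
clock: 19.35
position: [0.5442, -0.0409, 0.0361]
ee_rot: [2.755, 1.418, 0.007]
force: [-0.4, 0.3, -0.3]
width: 0.007
tip b [ 36.2 106.2  33.6]
b [ 30.8 105.5  -6. ] shift mm [-14.2  -2.3  -0.8] tool x heading 54.5 tilt 2.48 F [-0.4  0.3 -0.3] t 19.35
```

```bash
python3 -m inch '[[[1,-5,0,0,0],[1,-4,0,0,0],[1,-4,0,0,0],[1,-4,0,0,0]]]'; python3 -c "
from h import *
tipgo((34,90,35))"
```

```text
clock: 19.75
position: [0.5417, -0.0441, 0.0385]
ee_rot: [2.752, 1.432, 0.038]
force: [7.8, 9.1, -9.2]
width: 0.003
tip b [ 36.2 101.3  36. ]
b [ 31.1 101.4  -3.7] shift mm [-11.3  -2.1   1.2] tool x heading 55.0 tilt 2.61 F [ 7.8  9.1 -9.2] t 19.75
```

```bash
python3 -m inch '[[[1,-5,0,1,0],[1,-5,0,1,0]]]'; python3 -c "
from h import *
tipgo((34,90,35))
d=eyes.get_image('side');cv2.imwrite('pics/s25.png',cv2.resize(d['frame'][150:300,170:320],None,fx=4,fy=4,interpolation=cv2.INTER_CUBIC))
d=eyes.get_image('top');cv2.imwrite('pics/t25.png',cv2.resize(d['frame'][120:270,210:360],None,fx=4,fy=4,interpolation=cv2.INTER_CUBIC))"
```

```text
clock: 19.95
position: [0.542, -0.0442, 0.0383]
ee_rot: [2.75, 1.443, 0.062]
force: [8.3, 12.3, -6.0]
width: 0.007
tip b [ 36.3 100.8  35.8]
b [ 31.3 101.6  -3.9] shift mm [-10.8  -2.3   0.8] tool x heading 55.4 tilt 3.06 F [ 8.3 12.3 -6. ] t 19.95
```

View pics/s25.png

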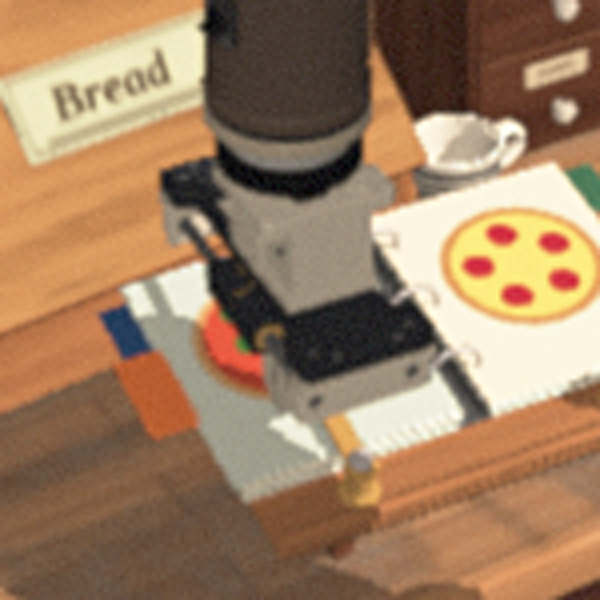

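View pics/t25.png

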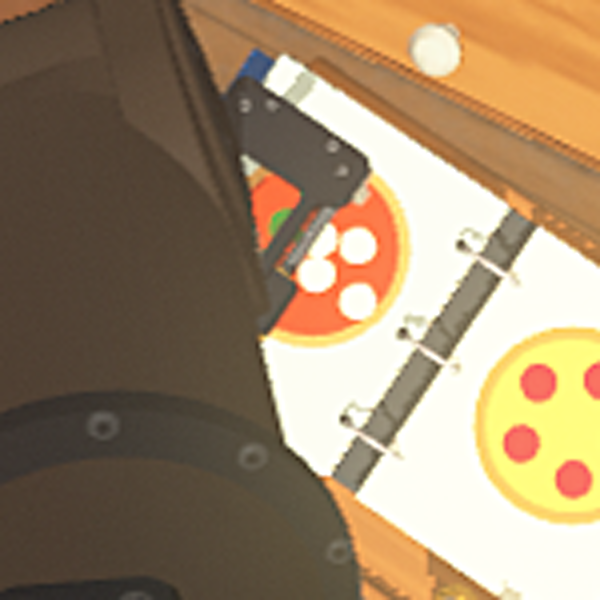

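```bash
python3 -m inch '[[[1,6,0,0,0],[1,8,0,-6,0],[1,10,0,-25,0],[1,20,0,-30,0],[1,25,-10,-30,0],[1,30,-10,-10,0],[1,0,0,0,0],[1,0,0,0,0]]]'
python3 - <<'E'
from h import *
print(arm.observe()['clock'],arm.observe()['force'])
d=eyes.get_image('top');f=d['frame']
cv2.imwrite('pics/t26.png',cv2.resize(f[120:320,220:460],None,fx=3,fy=3,interpolation=cv2.INTER_CUBIC))
g=f[190:235,250:285];cv2.imwrite('pics/zL2.png',cv2.resize(g,None,fx=13,fy=13,interpolation=cv2.INTER_CUBIC))
d=eyes.get_image('side');cv2.imwrite('pics/s26.png',cv2.resize(d['frame'][150:300,170:390],None,fx=3.5,fy=3.5,interpolation=cv2.INTER_CUBIC))
E
```

```text
clock: 20.85
position: [0.5762, 0.0533, 0.1478]
ee_rot: [2.75, 1.441, 0.06]
force: [-0.5, -0.6, -0.8]
width: 0.007
20.85 [-0.48785514 -0.59032308 -0.77370989]
```

View pics/t26.png

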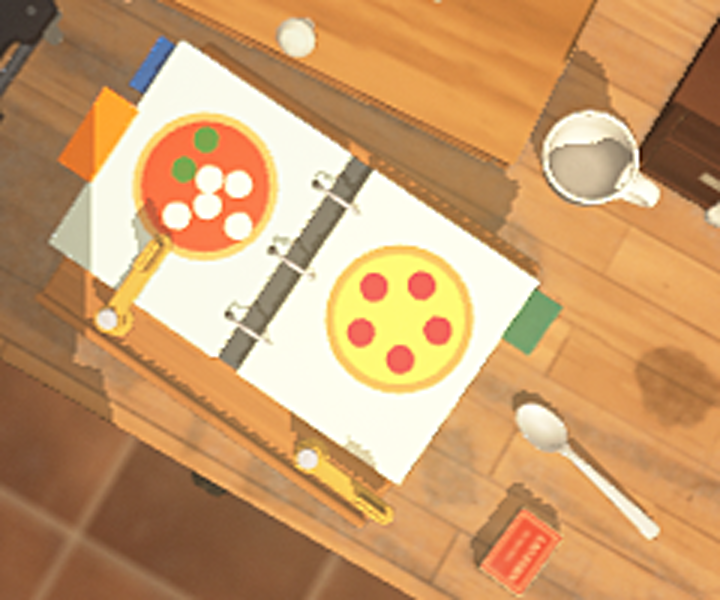

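View pics/s26.png

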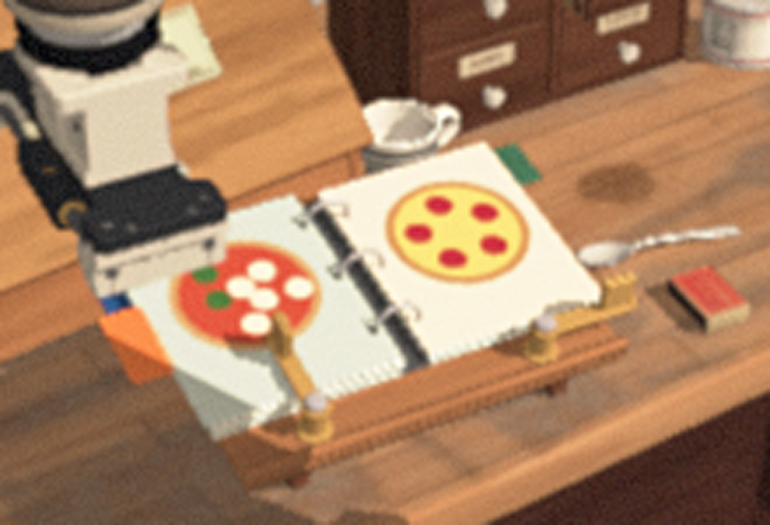

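View pics/zL2.png

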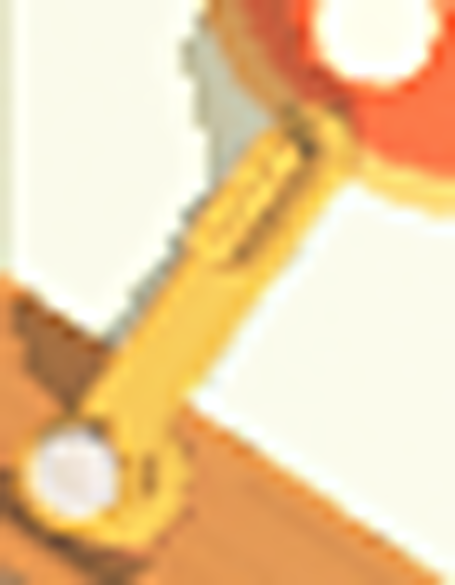

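```bash
python3 -c "
from h import *
workorder.sign_off()"
```

```text
the job is handed in; nothing more can be done
```

The page is turned and I handed the job in at about 21 s of the 58 s allowed, with the robot clear of everything.

**What I did, with closed fingers and pushes only:**
- **Right keeper:** I pushed it off the leaf until it met its stop at about 22 N. It lies along the ledge.
- **Leaf:** The tool can't tilt, so no finger could go flat under the tab. I pressed the finger against the tab's outer edge, with its tip below the tab, and lifted it by friction until it was past upright. It then fell over by itself and lies flat on the left.
- **Left keeper:** I pushed it up over the turned leaf to its stop. A second push at about 16 N did not move it any further.

**Last checks:**
- **Keepers:** The top and side pictures show both at their ends. The right one measures about 1.59 rad. The left one measures 1.54–1.58 rad in the pictures, so I rely on the second push to say it is at its stop.
- **Leaf and bystanders:** The leaf is flat under the left keeper. The spoon, cup and matchbox look unmoved. The contact force at the end was about zero.

**What disagreed:** the fingertips sit about 40 mm short of the reported TCP. Because of this my first pass at the right keeper went over it without touching. I corrected for the offset from the side pictures.

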